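Sort the shoemaker's bench and tip the heels into the bin

TASK

Wooden heel blocks and hand tools (knife, awl, brush) lie mixed on the shoemaker's bench: set the half-tipped aluminium tray fully level, gather every heel block in it, and put every hand tool in the dark-wood tool box, whenever convenient. When all the heels lie in the level tray, lift it by its red bar to 60 degrees (never past 70), hold it there for about two seconds so that all heels slide into the blue bin, then lower it gently, without letting it slam, until it is fully level again. Leave the wax tin and the thread spool where they are.

Things in the scene. Friction and masses are not known exactly. Their poses are not given: they have to be found in the camera images.
- stand: fixed steel stand carrying the tipping tray and the blue bin; origin on the table right below the tray's hinge axis, which is 55 mm up; x points from tray to bin (away from the robot), y along the hinge, z up. Green cheeks (x -70 to +20 mm, 6 mm thick, 115 mm high) at y = +-119 mm, white line at 30, red line at 60 degrees
- tray (a joint): tilt of the aluminium tray in rad: 0 = level (end stop), growing as its front (robot side, with the bar) is lifted so that it tips towards the bin; 1.047 = 60 degrees; stop at 1.45. A stiff friction hinge (about 1.4 N m) keeps it wherever it is left; moving it takes up to about 12 N at the bar
- tray_floor (a point): point on the tray's floor top, 92 mm in front of the hinge, mid-width; turns with the tray (axes as the stand when level). Smooth slippery floor (friction about 0.25), 55 mm above the table when level. Tray inside 184 (x) by 212 mm (y), open at the hinge side; other walls 35 mm high, 6 mm thick; front wall's outer face 190 mm from the hinge
- tray_bar (a point): middle of the red round handle bar, 12 mm thick, 140 mm long along y, 250 mm from the hinge axis, 12 mm above the floor plane (67 mm above the table when level); turns with the tray. 54 mm free between bar and tray wall; arms at y = +-65 mm. Pinched from above by an upright tool, the bar turns between the pads
- bin_floor (a point): point on the blue bin's inner floor at mid-width, 50 mm beyond the hinge, 6 mm above the table, axes as the stand. The floor reaches from it x = -38 to +130 mm and y = +-110 mm. A polished steel slide plate slopes down (25 degrees) from the near wall to 40 mm beyond this point. Near wall 36 mm high, side walls 60 to 100 mm, far wall 130 mm
- toolbox: fixed open dark-wood tool box, outside 210 (x) by 180 (y) by 50 mm high, walls and floor 6 mm; origin at the centre of its underside, x its long side
- heel0: loose wooden shoe-heel block with a black rubber sole layer, D-shaped, 60 (x, round end at +x) by 45 (y) by 40 mm (z), about 90 g; origin at its centre. It stands on the rubber side at the start. May be absent
- heel1: loose wooden shoe-heel block with a black rubber sole layer, D-shaped, 60 (x, round end at +x) by 45 (y) by 40 mm (z), about 90 g; origin at its centre. It stands on the rubber side at the start. May be absent
- heel2: loose wooden shoe-heel block with a black rubber sole layer, D-shaped, 60 (x, round end at +x) by 45 (y) by 40 mm (z), about 90 g; origin at its centre. It stands on the rubber side at the start. May be absent
- heel3: loose wooden shoe-heel block with a black rubber sole layer, D-shaped, 60 (x, round end at +x) by 45 (y) by 40 mm (z), about 90 g; origin at its centre. It stands on the rubber side at the start. May be absent
- knife: shoemaker's knife, dark-wood handle, flat steel blade 30 mm wide; a hand tool lying flat, 150 mm long along x (handle at -x, from x = -75 to +15 mm, 26 mm wide in y and 22 mm high in z), about 85 g; origin on its axis, 11 mm above its underside. May be absent
- awl: awl, orange handle, thin steel spike; a hand tool lying flat, 150 mm long along x (handle at -x, from x = -75 to +15 mm, 26 mm wide in y and 22 mm high in z), about 85 g; origin on its axis, 11 mm above its underside. May be absent
- brush: glue brush, yellow handle, black head 30 mm wide; a hand tool lying flat, 150 mm long along x (handle at -x, from x = -75 to +15 mm, 26 mm wide in y and 22 mm high in z), about 85 g; origin on its axis, 11 mm above its underside. May be absent
- wax_tin: bystander: closed round brass-coloured tin, 60 mm across, 34 mm high, among the heels and tools; origin at the centre of its underside
- thread: bystander: green thread spool, 56 mm across, 66 mm high, at the far side
Things that resemble listed ones, but are neither listed nor needed, are in the scene too. Leave any orange or pink look-alike of the heel0 alone.

How it is judged:
By the outcome, as a careful person would: the job done as asked, in the order asked, and still so for the second after the job is handed in, with the robot touching nothing.
Of heel0, heel1, heel2, heel3 only 2 to 4 are there at a start; the rules pass over those that are not, and their reading is None.
Of knife, awl, brush only 2 to 3 are there at a start; the rules pass over those that are not, and their reading is None.
At some moment in a run one of heel0, heel1, heel2, heel3, knife, awl, brush may be knocked a few centimetres aside while the robot is not near it.
Once in a run the grip may slacken for a moment while it holds something.
It also fails if it takes over 210 s, if anything falls off the work surface, if the arm or the gripper's body presses on something with over 40 N, if the wrist force passes 120 N, or if a joint passes its speed limit or range.

ROBOT

A 6-joint arm with a two-finger parallel gripper is mounted at the origin on the work surface. World frame = base frame: x ahead of the robot, y to its left, z up, the work surface at z = 0. Lengths are in m, angles in rad, forces in N, time in s.
With the tool pointing down it reaches from about 0.425 to 0.95 m from the base axis. Payload 14.7 kg.
Tool frame: the origin (TCP) lies between the finger pads; the fingertips stand 8 mm ahead of it and the grasp point (between the pads) lies 11 mm behind it; x points along the fingers, z is the direction in which the jaws open and shut, and the axes are right-handed (so a half turn about x gives the same grasp; the last joint's range is limited). The gripper opens to 85 mm and grips with 20 to 120 N. Pads are 22 mm wide; open, the fingers measure 114 mm over their backs; the gripper's body (76 mm by 85 mm) begins 54 mm behind the grasp point. The pads swing forward as they close: fully open they stand 13 mm farther back than shut.
Start: joints at [1.235, 0.48, 1.596, -0, 1.065, -0.047], TCP at [0.185, 0.623, 0.239] pointing down, gripper open.
Joint ranges: [-2.75, 2.75], [-0.82, 2.05], [0.23, 2.67], [-1.56, 4.7], [0.09, 2.69], [-2.92, 2.92]. Speed limits (rad/s): [1.89, 1.89, 2.39, 3.01, 3.01, 3.01].

INTERFACE

Orientations are given as [roll, pitch, yaw] about the fixed x, y, z axes, in that order (R = Rz(yaw) Ry(pitch) Rx(roll)).
In Python, from rig import bot gives the robot as it stands.
- The arm moves only by the shell command python3 -m jog 'ROWS' [OPENING] [FORCE]. ROWS is JSON, a list of rows, each an object of numbers: "tx", "ty", "tz": the shift along the world's x, y, z in cm; "roll": the turn about the world's z in rad. A call has exactly 10 rows; each row is the pose to reach, as a shift and turn from the pose measured when the call began; what a row does not reach only later rows make up. A row lasts 1/12 s, in which the tool goes at most 41.7 mm and 7.16 degrees, less where a joint would pass 70% of its speed; a pose out of reach is approached as far as the arm can. A call with a gripper value outside its range is refused whole. OPENING is the finger opening in cm, from 0 to 8.54, set as the call begins (- or left out, the last holds). The fingers move at their own pace and stop on an object; FORCE is the grip in N (left out, the last holds). Time passes only in rows, so rows that repeat a pose let the fingers close, or fill a call up. It gives the time, the measured TCP pose, the force and the opening at its end, in the units of the state.
- bot.state(): the state, without advancing time (a new reading comes with each control period).
- bot.snapshot(name): name is "side" or "top"; returns a dict with "frame" (384x512x3 uint8, blue, green, red), "range_z" (384x512 float32, m along the optical axis (not along the pixel's ray), 0 where there is no reading), "camera_matrix" (3x3 intrinsics, pixels), "k1" (the pictures are not rectified: a ray, as slopes to the right and down, at radius r is drawn at 1 + k1 r^2 times it, then the intrinsics apply), "extrinsics" (4x4, takes a point from world to camera coordinates). Camera axes: x right, y up, looking along -z (the intrinsics and any distortion apply to the point x, -y, -z); pixel columns grow to the right and rows downward; lengths in m; the calibration is good to about 2 mm. A picture is of the moment at which its call begins.
- bot.close_job(): hands the job in, once; it reports no verdict.
The state is a dict: "time": time; "q": joint angles; "joint_velocities": joint speeds; "joint_efforts": joint torques, N m; "eef_pos": TCP position; "tcp_rot": TCP orientation; "ft_force": force on the tool from outside, world axes, zero at the start; "wrist_torque": the same for the moment, N m; "opening": finger opening in m.
Only numpy, scipy, OpenCV 4.12 (cv2) and the standard library are available. Lean on these libraries where they do the work, as an engineer would, in place of code of your own. Each camera call takes 0.05 s, during which the arm holds its last target. There are 200 camera calls.

## Working session

There is one attempt and no reset: what is moved stays moved. The work goes in short steps, Python scripts to look and compute and a shell command to move; the robot and the scene stay as the last step left them, time stands still between calls to the robot, and variables do not carry over. Pictures are saved under pics/ and viewed, about 12 in all and at most 16, crops included, and the job is handed in when it is done.

```bash
ls; mkdir -p pics; cat > h.py <<'E'
import numpy as np, cv2
from rig import bot
def snap(n,name=None):
    s=bot.snapshot(n)
    if name: cv2.imwrite('pics/'+name+'.png',s['frame'])
    np.savez('last_'+n+'.npz',**{k:np.asarray(v) for k,v in s.items()})
    return s
def load(n): return dict(np.load('last_'+n+'.npz'))
def cloud(s):
    K=s['camera_matrix'];k1=float(s['k1']);d=s['range_z'];h,w=d.shape
    v,u=np.mgrid[0:h,0:w]
    x=(u-K[0,2])/K[0,0];y=(v-K[1,2])/K[1,1]
    rd=np.hypot(x,y);r=rd.copy()
    for _ in range(20): r=rd/(1+k1*r*r)
    f=np.where(rd>0,r/np.maximum(rd,1e-9),1);x=x*f;y=y*f
    P=np.stack([x*d,-y*d,-d,np.ones_like(d)],-1)
    W=P@np.linalg.inv(s['extrinsics']).T
    W=W[...,:3];W[d<=0]=np.nan
    return W
E
python3 - <<'E'
from h import *
a=snap('top','top0');b=snap('side','side0')
for s in(a,b): print(s['camera_matrix'],s['k1'],s['extrinsics'])
print(bot.state())
cv2.imwrite('pics/both.png',cv2.resize(np.vstack([a['frame'],b['frame']]),None,fx=.78,fy=.78))
E
```

```text
pics
[[350.01157288   0.         256.65930024]
 [  0.         350.01157288 190.56189906]
 [  0.           0.           1.        ]] -0.01790614837639053 [[-0.02243081 -0.99954319  0.02025533 -0.04883217]
 [ 0.99645611 -0.02070947  0.08152507 -0.55973082]
 [-0.08106835  0.02201222  0.99646545 -0.8522236 ]
 [ 0.          0.          0.          1.        ]]
[[369.96769701   0.         254.70671485]
 [  0.         369.96769701 190.37107834]
 [  0.           0.           1.        ]] -0.07785070111210265 [[ 0.97634924 -0.215924   -0.01090855 -0.53542253]
 [ 0.14806596  0.63104324  0.76148598 -0.11216116]
 [-0.15753933 -0.74509144  0.64808958 -1.10278821]
 [ 0.          0.          0.          1.        ]]
{'time': 0.1, 'q': array([ 1.23541472e+00,  4.80771934e-01,  1.59684707e+00, -4.15653486e-06,
        1.06511758e+00, -4.66123769e-02]), 'joint_velocities': array([ 0.0008918 , -0.00148017, -0.0012046 , -0.00091194, -0.00088114,
       -0.00063092]), 'joint_efforts': array([ 1.09374003e-03, -9.52239919e+01, -4.31043112e+01,  1.40126158e-04,
        5.00223250e-03,  5.00607086e-05]), 'eef_pos': array([0.1849627 , 0.6227218 , 0.23872125]), 'tcp_rot': array([ 3.09815706,  1.56965239, -1.90299914]), 'ft_force': array([-0.25078547, -0.37995722,  0.00510071]), 'wrist_torque': array([0.00138281, 0.04848189, 0.00808597]), 'opening': 0.08515600383659061}
```

View pics/both.png

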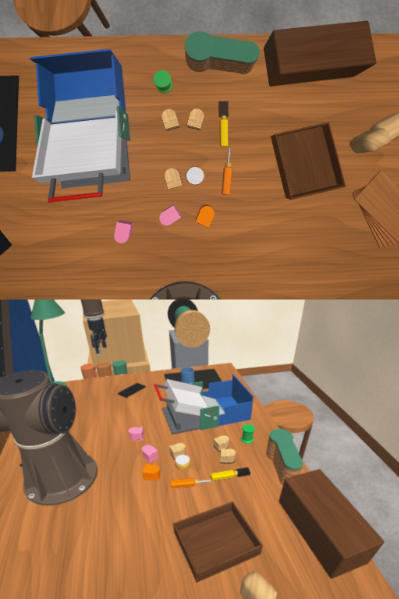

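The top view (scaled by 0.78) shows three tan heels at about (170,119), (196,119) and (172,178). The brush is at (224,125), the awl at (228,172), the tin at (195,176), the spool at (163,81), the tool box at (308,160) and the tray half-tipped at left. The pink and orange D-blocks at (122,232), (170,215) and (206,215) are look-alikes. I'll measure in an enlarged crop.

```bash
python3 - <<'E'
from h import *
a=load('top');W=cloud(a)
c=a['frame'][100:320,20:470]
cv2.imwrite('pics/c1.png',cv2.resize(c[:, :300],None,fx=2.66,fy=2.66,interpolation=cv2.INTER_CUBIC))
hsv=cv2.cvtColor(a['frame'],cv2.COLOR_BGR2HSV)
# blobs above table
z=W[...,2]; print('table z',np.nanmedian(z[250:300,300:340]))
m=((z>0.009)).astype(np.uint8)
n,l,st,ce=cv2.connectedComponentsWithStats(m)
for i in range(1,n):
    if st[i,4]<60: continue
    P=W[l==i]; zt=np.nanpercentile(P[:,2],95); T=P[P[:,2]>zt-.008]
    r=cv2.minAreaRect((T[:,:2]*1000).astype(np.float32))
    print(i,st[i],'zt%.3f'%zt,'cent',T[:,:2].mean(0).round(3),'rect',np.round(r[0],0),np.round(r[1],0),round(r[2],1), np.median(hsv[l==i],0))
E
```

```text
table z 0.0003310680935264543
1 [ 338   27  145   83 9383] zt0.122 cent [ 0.847 -0.435] rect [ 849. -438.] [142. 299.] 5.9 [ 12. 156.  87.]
2 [ 237   40   96   54 3813] zt0.100 cent [ 0.857 -0.126] rect [ 862. -133.] [227.  91.] 86.8 [ 75. 110. 120.]
3 [   38    63   129   197 16685] zt0.159 cent [0.462 0.279] rect [468. 278.] [101. 224.] 7.2 [ 83.   6. 160.]
9 [196  90  25  29 507] zt0.068 cent [0.776 0.055] rect [777.  56.] [54. 55.] 89.4 [ 65. 158. 162.]
79 [280 130  13  59 619] zt0.024 cent [ 0.64  -0.138] rect [ 640. -139.] [ 29. 147.] 88.3 [ 22. 221. 176.]
80 [240 139  21  28 437] zt0.043 cent [ 0.654 -0.048] rect [657. -48.] [45. 60.] 73.5 [ 17. 124. 214.]
81 [207 140  23  28 438] zt0.043 cent [0.654 0.035] rect [657.  36.] [60. 45.] 15.0 [ 17. 124. 214.]
82 [ 448  145   64   52 1819] zt0.101 cent [ 0.57  -0.594] rect [ 571. -595.] [46. 83.] 25.8 [ 17. 124. 167.]
83 [ 347  156   96  100 1988] zt0.052 cent [ 0.511 -0.405] rect [ 513. -403.] [211. 181.] 11.5 [ 12. 165.  59.]
143 [284 190  13  60 470] zt0.024 cent [ 0.46  -0.144] rect [ 479. -146.] [ 26. 139.] 83.5 [ 14. 224. 224.]
196 [238 213  24  24 449] zt0.037 cent [ 0.474 -0.041] rect [473. -41.] [52. 54.] 88.8 [158.   5. 214.]
204 [211 216  23  26 434] zt0.043 cent [0.467 0.028] rect [469.  29.] [59. 45.] 13.1 [ 17. 123. 215.]
216 [ 452  219   60   99 3569] zt0.033 cent [ 0.369 -0.639] rect [ 358. -659.] [208. 134.] 39.6 [ 13. 166. 157.]
266 [204 262  28  27 477] zt0.043 cent [0.351 0.04 ] rect [350.  42.] [45. 60.] 31.6 [170. 109. 233.]
267 [251 262  24  30 466] zt0.043 cent [ 0.349 -0.071] rect [351. -72.] [45. 61.] 66.4 [ 15. 238. 236.]
268 [147 283  23  29 524] zt0.043 cent [0.306 0.185] rect [304. 186.] [44. 60.] 79.6 [170. 112. 231.]
269 [  0 300  13  24 108] zt0.012 cent [0.271 0.567] rect [274. 563.] [56. 30.] 2.2 [110.  29.  25.]
272 [ 193  361   88   23 1379] zt0.034 cent [0.112 0.002] rect [109.   2.] [103.  25.] 89.9 [13. 78. 93.]
```

View pics/c1.png

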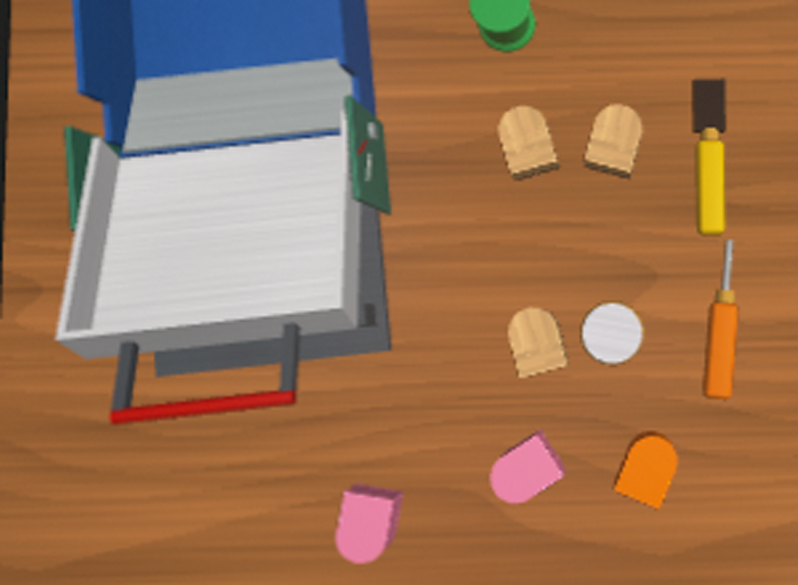

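Two tools (brush, awl; no knife) and three heels are present; the pink and orange blocks are look-alikes because they aren't bare wood. Next I'll fit the tray and stand.

```bash
cat >> h.py <<'E'
def bar(s,W):
    hsv=cv2.cvtColor(s['frame'],cv2.COLOR_BGR2HSV)
    m=((hsv[...,0]<6)|(hsv[...,0]>174))&(hsv[...,1]>170)&(hsv[...,2]>70)
    m[:, 220:]=0; m[:180]=0
    P=W[m];P=P[np.isfinite(P[:,0])]
    return P
from scipy.spatial.transform import Rotation as R
def jaw():
    st=bot.state();Rm=R.from_euler('xyz',st['tcp_rot']).as_matrix()
    z=Rm[:,2];return st['eef_pos'],Rm[:,0],np.arctan2(z[1],z[0])
E
python3 - <<'E'
from h import *
a=load('top');W=cloud(a)
P=bar(a,W);c=P.mean(0);u,s,vt=np.linalg.svd(P-c);d=vt[0]
e=(P-c)@d;print('bar n',len(P),'mean',c.round(4),'dir',d.round(3),'ext',e.min().round(3),e.max().round(3),'ang',np.degrees(np.arctan2(d[1],d[0])))
# floor: crop pixels (135..335,180..310)/2.66+offset
def px(u,v): return int(v/2.66+100),int(u/2.66+20)
r0,c0=px(145,180);r1,c1=px(320,295)
F=W[r0:r1,c0:c1].reshape(-1,3);F=F[np.isfinite(F[:,0])]
fc=F.mean(0);n=np.linalg.svd(F-fc)[2][2];n*=np.sign(n[2]);print('floor n',n.round(4),'tilt',np.degrees(np.arccos(n[2])),'res',((F-fc)@n).std(), 'dir',np.degrees(np.arctan2(n[1],n[0])))
# hinge: points on floor plane with z=.055
h=n[:2]/np.linalg.norm(n[:2]) # stand x
# project bar center along slope to z=.055
bc=(c+d*(e.min()+e.max())/2); bc[2]-=.004
th=np.arccos(n[2])
x=bc[:2]@h; hx_bar=x+.25*np.cos(th)-.012*np.sin(th)
hx_fl=fc[:2]@h+ (fc[2]-.055)/np.tan(th)
print('bar c',bc,'hinge x from bar',hx_bar,'from floor',hx_fl,'bar z pred',.055+.25*np.sin(th)+.012*np.cos(th))
y=np.array([-h[1],h[0]]); 
for hx in(hx_bar,hx_fl): print('origin',h*hx+y*(bc[:2]@y))
# wall tops check across y
q=F[:,:2]@y;print('y of bar',bc[:2]@y,'floor y range',q.min(),q.max())
print(jaw())
T=W[210:250,140:180].reshape(-1,3)
E
```

```text
bar n 356 mean [0.4267 0.2736 0.1687] dir [-0.09   0.996  0.003] ext -0.07 0.072 ang 95.17731658911474
floor n [0.3878 0.0356 0.9211] tilt 22.918224662117613 res 0.0012088125388251558 dir 5.241374245577053
bar c [0.42660981 0.27484603 0.16469278] hinge x from bar 0.6755260656242494 from floor 0.6760412870587942 bar z pred 0.16340697439411778
origin [0.65125893 0.29545428]
origin [0.651772   0.29550135]
y of bar 0.23472528574639762 floor y range 0.15482061181483198 0.31534654678503843
(array([0.1849627 , 0.6227218 , 0.23872125]), array([-3.73066767e-04, -1.08139061e-03, -9.99999346e-01]), np.float64(1.282029137019097))
```

The fit holds: stand yaw 0.091 rad, hinge at (0.651, 0.2955), tray at 22.9°, and the bar at (0.427, 0.275, 0.164) against a predicted height of 0.163. I'll move above the bar with the jaws along the stand's x axis.

```bash
python3 -m jog '[{"tx":3,"ty":-3,"tz":1,"roll":-0.12},{"tx":5,"ty":-7,"tz":2,"roll":-0.24},{"tx":8,"ty":-11,"tz":2,"roll":-0.36},{"tx":11,"ty":-14,"tz":3,"roll":-0.48},{"tx":13,"ty":-18,"tz":3,"roll":-0.6},{"tx":15,"ty":-21,"tz":3,"roll":-0.72},{"tx":17,"ty":-25,"tz":3,"roll":-0.84},{"tx":20,"ty":-28,"tz":3,"roll":-0.96},{"tx":22,"ty":-32,"tz":3,"roll":-1.08},{"tx":24.2,"ty":-34.8,"tz":3,"roll":-1.19}]' 5.0 40; python3 -c "
from h import *
print(jaw())"
```

```text
time: 0.93
eef_pos: [0.4201, 0.2827, 0.2687]
tcp_rot: [-3.051, 1.569, -2.965]
ft_force: [1.3, 0.6, -1.0]
opening: 0.0503
(array([0.42013831, 0.28269393, 0.26867491]), array([-1.41601542e-03, -2.52895746e-04, -9.99998965e-01]), np.float64(0.08607172249267689))
```

```bash
python3 -m jog '[{"tx":0.65,"ty":-0.8,"tz":-1},{"tx":0.65,"ty":-0.8,"tz":-3},{"tx":0.65,"ty":-0.8,"tz":-5},{"tx":0.65,"ty":-0.8,"tz":-7},{"tx":0.65,"ty":-0.8,"tz":-9},{"tx":0.65,"ty":-0.8,"tz":-10.5},{"tx":0.65,"ty":-0.8,"tz":-11.6},{"tx":0.65,"ty":-0.8,"tz":-11.6},{"tx":0.65,"ty":-0.8,"tz":-11.6},{"tx":0.65,"ty":-0.8,"tz":-11.6}]' 5.0 40
python3 -m jog '[{},{},{},{},{},{},{},{},{},{}]' 0 40
```

```text
$[0]: bad value
$[0]: bad value
```

```bash
python3 -m jog '[{"tx":0.65,"ty":-0.8,"tz":-1,"roll":0},{"tx":0.65,"ty":-0.8,"tz":-3,"roll":0},{"tx":0.65,"ty":-0.8,"tz":-5,"roll":0},{"tx":0.65,"ty":-0.8,"tz":-7,"roll":0},{"tx":0.65,"ty":-0.8,"tz":-9,"roll":0},{"tx":0.65,"ty":-0.8,"tz":-10.5,"roll":0},{"tx":0.65,"ty":-0.8,"tz":-11.6,"roll":0},{"tx":0.65,"ty":-0.8,"tz":-11.6,"roll":0},{"tx":0.65,"ty":-0.8,"tz":-11.6,"roll":0},{"tx":0.65,"ty":-0.8,"tz":-11.6,"roll":0}]' 5.0 40
python3 -m jog '[{"tx":0,"ty":0,"tz":0,"roll":0},{"tx":0,"ty":0,"tz":0,"roll":0},{"tx":0,"ty":0,"tz":0,"roll":0},{"tx":0,"ty":0,"tz":0,"roll":0},{"tx":0,"ty":0,"tz":0,"roll":0},{"tx":0,"ty":0,"tz":0,"roll":0},{"tx":0,"ty":0,"tz":0,"roll":0},{"tx":0,"ty":0,"tz":0,"roll":0},{"tx":0,"ty":0,"tz":0,"roll":0},{"tx":0,"ty":0,"tz":0,"roll":0}]' 0 40
```

```text
time: 1.77
eef_pos: [0.4268, 0.2749, 0.1532]
tcp_rot: [3.108, 1.57, -3.089]
ft_force: [0.6, -0.2, -0.3]
opening: 0.0499
time: 2.6
eef_pos: [0.4264, 0.275, 0.1536]
tcp_rot: [2.931, 1.569, 3.018]
ft_force: [-3.9, 2.5, 4.6]
opening: 0.0104
```

```bash
python3 -m jog '[{"tx":-0.4,"ty":0,"tz":-1,"roll":0},{"tx":-0.85,"ty":-0.08,"tz":-1.96,"roll":0},{"tx":-1.17,"ty":-0.1,"tz":-2.9,"roll":0},{"tx":-1.47,"ty":-0.13,"tz":-3.83,"roll":0},{"tx":-1.71,"ty":-0.15,"tz":-4.8,"roll":0},{"tx":-1.94,"ty":-0.18,"tz":-5.73,"roll":0},{"tx":-2.1,"ty":-0.19,"tz":-6.7,"roll":0},{"tx":-2.26,"ty":-0.2,"tz":-7.67,"roll":0},{"tx":-2.35,"ty":-0.21,"tz":-8.4,"roll":0},{"tx":-2.4,"ty":-0.22,"tz":-9.0,"roll":0}]' 0 40
python3 -m jog '[{"tx":-0.05,"ty":0,"tz":-0.2,"roll":0},{"tx":-0.05,"ty":0,"tz":-0.4,"roll":0},{"tx":-0.05,"ty":0,"tz":-0.5,"roll":0},{"tx":-0.05,"ty":0,"tz":-0.6,"roll":0},{"tx":-0.05,"ty":0,"tz":-0.7,"roll":0},{"tx":-0.05,"ty":0,"tz":-0.8,"roll":0},{"tx":-0.05,"ty":0,"tz":-0.9,"roll":0},{"tx":-0.05,"ty":0,"tz":-0.9,"roll":0},{"tx":-0.05,"ty":0,"tz":-0.9,"roll":0},{"tx":-0.05,"ty":0,"tz":-0.9,"roll":0}]' 0 40
```

```text
time: 3.43
eef_pos: [0.4026, 0.273, 0.0628]
tcp_rot: [2.747, 1.569, 2.834]
ft_force: [2.7, 0.1, 4.4]
opening: 0.0107
time: 4.27
eef_pos: [0.4021, 0.2732, 0.0546]
tcp_rot: [2.172, 1.57, 2.258]
ft_force: [-1.9, -2.3, 23.6]
opening: 0.0106
```

```bash
python3 -m jog '[{"tx":0,"ty":0,"tz":0.1,"roll":0},{"tx":0,"ty":0,"tz":0.1,"roll":0},{"tx":0,"ty":0,"tz":0.1,"roll":0},{"tx":0,"ty":0,"tz":0.1,"roll":0},{"tx":0,"ty":0,"tz":1,"roll":0},{"tx":0,"ty":0,"tz":3,"roll":0},{"tx":0,"ty":0,"tz":6,"roll":0},{"tx":0,"ty":0,"tz":9,"roll":0},{"tx":0,"ty":0,"tz":12,"roll":0},{"tx":0,"ty":0,"tz":12,"roll":0}]' 5 40
python3 -m jog '[{"tx":1,"ty":-3,"tz":0,"roll":0.03},{"tx":2,"ty":-7,"tz":0,"roll":0.06},{"tx":3,"ty":-11,"tz":0,"roll":0.1},{"tx":4,"ty":-14.5,"tz":0,"roll":0.14},{"tx":5,"ty":-18,"tz":0,"roll":0.14},{"tx":6,"ty":-21,"tz":0,"roll":0.14},{"tx":6.6,"ty":-23.4,"tz":0,"roll":0.14},{"tx":6.6,"ty":-24.4,"tz":0,"roll":0.14},{"tx":6.6,"ty":-24.4,"tz":0,"roll":0.14},{"tx":6.6,"ty":-24.4,"tz":0,"roll":0.14}]' 8.2 60
python3 - <<'E'
from h import *
print(jaw())
a=snap('top','top1');W=cloud(a);b=snap('side','side1')
cv2.imwrite('pics/s1.png',np.hstack([cv2.resize(a['frame'][90:290,20:320],(400,267)),cv2.resize(b['frame'][70:250,120:390],(400,267))]))
P=bar(a,W);print('bar',P.mean(0))
for c0,r0,c1,r1 in[(62,150,135,200)]:
    F=W[r0:r1,c0:c1].reshape(-1,3);F=F[np.isfinite(F[:,0])];fc=np.median(F,0);F=F[abs(F[:,2]-fc[2])<.02];fc=F.mean(0)
    n=np.linalg.svd(F-fc)[2][2];print('floor',fc,n,np.degrees(np.arccos(abs(n[2]))))
E
```

```text
time: 5.1
eef_pos: [0.4042, 0.2744, 0.18]
tcp_rot: [0.618, 1.564, 0.704]
ft_force: [1.0, 0.8, 0.0]
opening: 0.0499
time: 5.93
eef_pos: [0.4697, 0.0305, 0.18]
tcp_rot: [0.693, 1.564, 0.918]
ft_force: [0.2, 0.1, -0.0]
opening: 0.0822
(array([0.46972625, 0.0304812 , 0.18003523]), array([ 0.00404366,  0.00528627, -0.99997785]), np.float64(0.22464951432873576))
bar [nan nan nan]
floor [0.61014928 0.32756459 0.0539783 ] [0.10576597 0.00883822 0.99435177] 6.092540059796273<stdin>:5: RuntimeWarning: Mean of empty slice.
  ret = um.true_divide(
```

View pics/s1.png

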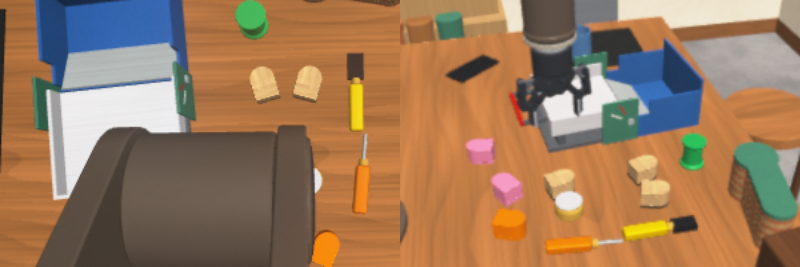

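The top view is partly covered by the arm, but the tray looks level. The side view shows the heel still standing beside the tin. I'll pick heel A lengthwise.

```bash
python3 -m jog '[{"tx":-0.2,"ty":-0.15,"tz":-2,"roll":0},{"tx":-0.2,"ty":-0.15,"tz":-5,"roll":0},{"tx":-0.2,"ty":-0.15,"tz":-8,"roll":0},{"tx":-0.2,"ty":-0.15,"tz":-11,"roll":0},{"tx":-0.2,"ty":-0.15,"tz":-13,"roll":0},{"tx":-0.2,"ty":-0.15,"tz":-15,"roll":0},{"tx":-0.2,"ty":-0.15,"tz":-16,"roll":0},{"tx":-0.2,"ty":-0.15,"tz":-16.6,"roll":0},{"tx":-0.2,"ty":-0.15,"tz":-16.6,"roll":0},{"tx":-0.2,"ty":-0.15,"tz":-16.6,"roll":0}]' 8.2 60
python3 -m jog '[{"tx":0,"ty":0,"tz":0,"roll":0},{"tx":0,"ty":0,"tz":0,"roll":0},{"tx":0,"ty":0,"tz":0,"roll":0},{"tx":0,"ty":0,"tz":0,"roll":0},{"tx":0,"ty":0,"tz":0,"roll":0},{"tx":0,"ty":0,"tz":0,"roll":0},{"tx":0,"ty":0,"tz":0,"roll":0},{"tx":0,"ty":0,"tz":1,"roll":0},{"tx":0,"ty":0,"tz":2,"roll":0},{"tx":0,"ty":0,"tz":3,"roll":0}]' 0 60
```

```text
time: 6.87
eef_pos: [0.468, 0.0303, 0.0145]
tcp_rot: [0.648, 1.564, 0.875]
ft_force: [-0.2, -0.0, -0.5]
opening: 0.0817
time: 7.7
eef_pos: [0.4681, 0.0302, 0.0458]
tcp_rot: [0.592, 1.564, 0.819]
ft_force: [-1.1, -0.1, 0.1]
opening: 0.0585
```

```bash
python3 -m jog '[{"tx":0,"ty":0,"tz":4,"roll":0},{"tx":0,"ty":0,"tz":8,"roll":0},{"tx":1,"ty":2,"tz":12,"roll":-0.02},{"tx":2,"ty":6,"tz":14,"roll":-0.05},{"tx":3,"ty":10,"tz":14,"roll":-0.08},{"tx":4,"ty":14,"tz":14,"roll":-0.1},{"tx":5,"ty":18,"tz":14,"roll":-0.13},{"tx":6,"ty":22,"tz":14,"roll":-0.13},{"tx":7,"ty":26,"tz":14,"roll":-0.13},{"tx":8,"ty":29,"tz":14,"roll":-0.13}]' 0 60
python3 -m jog '[{"tx":0.6,"ty":2.9,"tz":0,"roll":0},{"tx":0.6,"ty":2.9,"tz":0,"roll":0},{"tx":0.6,"ty":2.9,"tz":-2,"roll":0},{"tx":0.6,"ty":2.9,"tz":-4,"roll":0},{"tx":0.6,"ty":2.9,"tz":-6,"roll":0},{"tx":0.6,"ty":2.9,"tz":-8,"roll":0},{"tx":0.6,"ty":2.9,"tz":-9,"roll":0},{"tx":0.6,"ty":2.9,"tz":-10,"roll":0},{"tx":0.6,"ty":2.9,"tz":-10,"roll":0},{"tx":0.6,"ty":2.9,"tz":-10,"roll":0}]' 0 60
python3 -c "
from h import *
print(jaw())"
```

```text
time: 8.53
eef_pos: [0.5479, 0.323, 0.1874]
tcp_rot: [0.578, 1.562, 0.676]
ft_force: [-0.3, -1.2, -1.8]
opening: 0.059
time: 9.37
eef_pos: [0.5541, 0.352, 0.088]
tcp_rot: [0.574, 1.562, 0.672]
ft_force: [0.5, -0.1, 0.6]
opening: 0.059
(array([0.55406634, 0.35199805, 0.08803212]), array([ 0.00676204,  0.00537702, -0.99996268]), np.float64(0.09774592574612737))
```

```bash
python3 -m jog '[{"tx":0,"ty":-0.3,"tz":-0.4,"roll":0},{"tx":0,"ty":-0.3,"tz":-0.8,"roll":0},{"tx":0,"ty":-0.3,"tz":-1.2,"roll":0},{"tx":0,"ty":-0.3,"tz":-1.5,"roll":0},{"tx":0,"ty":-0.3,"tz":-1.7,"roll":0},{"tx":0,"ty":-0.3,"tz":-1.75,"roll":0},{"tx":0,"ty":-0.3,"tz":-1.75,"roll":0},{"tx":0,"ty":-0.3,"tz":-1.75,"roll":0},{"tx":0,"ty":-0.3,"tz":-1.75,"roll":0},{"tx":0,"ty":-0.3,"tz":-1.75,"roll":0}]' 0 60
python3 -m jog '[{"tx":0,"ty":0,"tz":0,"roll":0},{"tx":0,"ty":0,"tz":0,"roll":0},{"tx":0,"ty":0,"tz":0,"roll":0},{"tx":0,"ty":0,"tz":0.2,"roll":0},{"tx":0,"ty":0,"tz":1,"roll":0},{"tx":0,"ty":0,"tz":3,"roll":0},{"tx":0,"ty":0,"tz":6,"roll":0},{"tx":0,"ty":0,"tz":9,"roll":0},{"tx":0,"ty":0,"tz":11,"roll":0},{"tx":0,"ty":0,"tz":11,"roll":0}]' 8 60
python3 -m jog '[{"tx":1,"ty":-3,"tz":0,"roll":0.03},{"tx":2,"ty":-7,"tz":0,"roll":0.06},{"tx":4,"ty":-11,"tz":0,"roll":0.1},{"tx":5,"ty":-15,"tz":0,"roll":0.14},{"tx":7,"ty":-19,"tz":0,"roll":0.16},{"tx":8,"ty":-22,"tz":0,"roll":0.16},{"tx":9,"ty":-26,"tz":0,"roll":0.16},{"tx":10,"ty":-29,"tz":0,"roll":0.16},{"tx":10.3,"ty":-31.3,"tz":0,"roll":0.16},{"tx":10.3,"ty":-31.3,"tz":0,"roll":0.16}]' 8.2 60
python3 - <<'E'
from h import *
print(jaw())
a=snap('top','top2');W=cloud(a);b=snap('side','side2')
cv2.imwrite('pics/s2.png',np.hstack([cv2.resize(a['frame'][60:290,20:320],(400,307)),cv2.resize(b['frame'][70:250,120:390],(400,307))]))
E
```

```text
time: 10.2
eef_pos: [0.5541, 0.3491, 0.0709]
tcp_rot: [0.566, 1.562, 0.664]
ft_force: [-1.6, -1.1, 5.5]
opening: 0.0584
time: 11.03
eef_pos: [0.5563, 0.3504, 0.1863]
tcp_rot: [0.501, 1.555, 0.598]
ft_force: [0.5, 0.5, -0.3]
opening: 0.0799
time: 11.87
eef_pos: [0.6599, 0.0328, 0.1863]
tcp_rot: [0.445, 1.555, 0.7]
ft_force: [-0.6, 0.4, -0.4]
opening: 0.0819
(array([0.65992525, 0.03280271, 0.18627983]), array([ 0.01184448,  0.00996692, -0.99988018]), np.float64(0.25445880314413993))
```

View pics/s2.png

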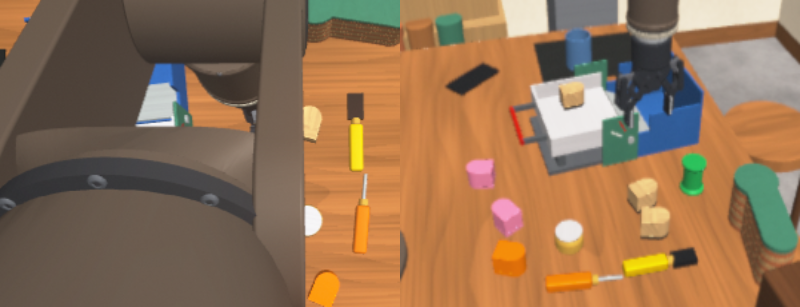

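Heel A stands in the level tray (side view, around (572,95)). Heels B and C are unmoved, so I'll pick B.

```bash
python3 -m jog '[{"tx":-0.3,"ty":0.3,"tz":-2,"roll":0},{"tx":-0.3,"ty":0.3,"tz":-5,"roll":0},{"tx":-0.3,"ty":0.3,"tz":-8,"roll":0},{"tx":-0.3,"ty":0.3,"tz":-11,"roll":0},{"tx":-0.3,"ty":0.3,"tz":-13.5,"roll":0},{"tx":-0.3,"ty":0.3,"tz":-15.5,"roll":0},{"tx":-0.3,"ty":0.3,"tz":-16.5,"roll":0},{"tx":-0.3,"ty":0.3,"tz":-17.2,"roll":0},{"tx":-0.3,"ty":0.3,"tz":-17.2,"roll":0},{"tx":-0.3,"ty":0.3,"tz":-17.2,"roll":0}]' 8.2 60
python3 -m jog '[{"tx":0,"ty":0,"tz":0,"roll":0},{"tx":0,"ty":0,"tz":0,"roll":0},{"tx":0,"ty":0,"tz":0,"roll":0},{"tx":0,"ty":0,"tz":0,"roll":0},{"tx":0,"ty":0,"tz":0,"roll":0},{"tx":0,"ty":0,"tz":0,"roll":0},{"tx":0,"ty":0,"tz":0,"roll":0},{"tx":0,"ty":0,"tz":1,"roll":0},{"tx":0,"ty":0,"tz":2,"roll":0},{"tx":0,"ty":0,"tz":3,"roll":0}]' 0 60
python3 -c "
from h import *
print(jaw())"
```

```text
time: 12.8
eef_pos: [0.6565, 0.04, 0.015]
tcp_rot: [0.495, 1.554, 0.751]
ft_force: [0.5, -0.3, 0.4]
opening: 0.0823
time: 13.63
eef_pos: [0.6568, 0.0399, 0.0465]
tcp_rot: [0.463, 1.554, 0.72]
ft_force: [-0.5, -0.2, -0.4]
opening: 0.0587
(array([0.65684232, 0.03991763, 0.04650809]), array([ 0.0126983 ,  0.01113268, -0.9998574 ]), np.float64(0.2562396778430791))
```

```bash
python3 -m jog '[{"tx":0,"ty":0,"tz":4,"roll":0},{"tx":0,"ty":0,"tz":8,"roll":0},{"tx":-1,"ty":1,"tz":12,"roll":-0.02},{"tx":-2,"ty":4,"tz":14,"roll":-0.05},{"tx":-4,"ty":8,"tz":14,"roll":-0.08},{"tx":-5.5,"ty":12,"tz":14,"roll":-0.12},{"tx":-7,"ty":16,"tz":14,"roll":-0.16},{"tx":-8.5,"ty":20,"tz":14,"roll":-0.16},{"tx":-9.7,"ty":23.5,"tz":14,"roll":-0.16},{"tx":-9.7,"ty":24.7,"tz":14,"roll":-0.16}]' 0 60
python3 -m jog '[{"tx":0,"ty":0.3,"tz":0,"roll":0},{"tx":0,"ty":0.3,"tz":-1,"roll":0},{"tx":0,"ty":0.3,"tz":-3,"roll":0},{"tx":0,"ty":0.3,"tz":-5,"roll":0},{"tx":0,"ty":0.3,"tz":-7,"roll":0},{"tx":0,"ty":0.3,"tz":-9,"roll":0},{"tx":0,"ty":0.3,"tz":-10,"roll":0},{"tx":0,"ty":0.3,"tz":-10.7,"roll":0},{"tx":0,"ty":0.3,"tz":-11.1,"roll":0},{"tx":0,"ty":0.3,"tz":-11.1,"roll":0}]' 0 60
python3 -c "
from h import *
print(jaw())"
```

```text
time: 14.47
eef_pos: [0.5574, 0.2914, 0.188]
tcp_rot: [0.517, 1.553, 0.616]
ft_force: [-0.1, 0.2, -1.1]
opening: 0.0587
time: 15.3
eef_pos: [0.5576, 0.2938, 0.0767]
tcp_rot: [0.518, 1.553, 0.616]
ft_force: [-0.5, 0.5, -0.5]
opening: 0.0583
(array([0.5575775 , 0.29380586, 0.07672737]), array([ 0.01445158,  0.01022686, -0.99984327]), np.float64(0.09793694712072509))
```

```bash
python3 -m jog '[{"tx":0,"ty":0,"tz":-0.3,"roll":0},{"tx":0,"ty":0,"tz":-0.5,"roll":0},{"tx":0,"ty":0,"tz":-0.5,"roll":0},{"tx":0,"ty":0,"tz":-0.5,"roll":0},{"tx":0,"ty":0,"tz":-0.5,"roll":0},{"tx":0,"ty":0,"tz":-0.5,"roll":0},{"tx":0,"ty":0,"tz":-0.5,"roll":0},{"tx":0,"ty":0,"tz":-0.5,"roll":0},{"tx":0,"ty":0,"tz":-0.5,"roll":0},{"tx":0,"ty":0,"tz":-0.5,"roll":0}]' 0 60
python3 -m jog '[{"tx":0,"ty":0,"tz":0,"roll":0},{"tx":0,"ty":0,"tz":0,"roll":0},{"tx":0,"ty":0,"tz":0,"roll":0},{"tx":0,"ty":0,"tz":0.2,"roll":0},{"tx":0,"ty":0,"tz":1,"roll":0},{"tx":0,"ty":0,"tz":3,"roll":0},{"tx":0,"ty":0,"tz":6,"roll":0},{"tx":0,"ty":0,"tz":9,"roll":0},{"tx":0,"ty":0,"tz":11,"roll":0},{"tx":0,"ty":0,"tz":11,"roll":0}]' 8 60
python3 -m jog '[{"tx":1,"ty":-3,"tz":0,"roll":-0.04},{"tx":2,"ty":-7,"tz":0,"roll":-0.08},{"tx":3,"ty":-11,"tz":0,"roll":-0.14},{"tx":4,"ty":-15,"tz":0,"roll":-0.2},{"tx":5,"ty":-19,"tz":0,"roll":-0.26},{"tx":6,"ty":-22.5,"tz":0,"roll":-0.32},{"tx":7.5,"ty":-26,"tz":0,"roll":-0.38},{"tx":8.5,"ty":-29.5,"tz":0,"roll":-0.38},{"tx":9.5,"ty":-33,"tz":0,"roll":-0.38},{"tx":9.9,"ty":-34.2,"tz":0,"roll":-0.38}]' 8.2 60
python3 - <<'E'
from h import *
print(jaw())
b=snap('side','side3');W=cloud(b)
m=(W[...,0]>.58)&(W[...,0]<.75)&(W[...,1]>-.11)&(W[...,1]<0.01)&(W[...,2]>.03)&(W[...,2]<.05)
P=W[m];r=cv2.minAreaRect((P[:,:2]*1000).astype(np.float32));print(len(P),r)
E
```

```text
time: 16.13
eef_pos: [0.5576, 0.2938, 0.0718]
tcp_rot: [0.519, 1.553, 0.617]
ft_force: [-0.2, 1.2, -0.0]
opening: 0.0587
time: 16.97
eef_pos: [0.5598, 0.2949, 0.1871]
tcp_rot: [0.467, 1.546, 0.566]
ft_force: [0.6, 1.1, 0.1]
opening: 0.0797
time: 17.8
eef_pos: [0.6597, -0.0516, 0.1873]
tcp_rot: [0.421, 1.545, 0.137]
ft_force: [0.3, -0.1, -0.1]
opening: 0.0819
(array([ 0.65972937, -0.05162211,  0.18729359]), array([ 0.02517295,  0.00347092, -0.99967709]), np.float64(-0.2843148474337024))
221 ((654.4127197265625, -50.593421936035156), (49.990596771240234, 58.52611541748047), 73.00376892089844)
```

```bash
python3 -m jog '[{"tx":-0.3,"ty":0.1,"tz":-2,"roll":0},{"tx":-0.3,"ty":0.1,"tz":-5,"roll":0},{"tx":-0.3,"ty":0.1,"tz":-8,"roll":0},{"tx":-0.3,"ty":0.1,"tz":-11,"roll":0},{"tx":-0.3,"ty":0.1,"tz":-13.5,"roll":0},{"tx":-0.3,"ty":0.1,"tz":-15.5,"roll":0},{"tx":-0.3,"ty":0.1,"tz":-16.5,"roll":0},{"tx":-0.3,"ty":0.1,"tz":-17.3,"roll":0},{"tx":-0.3,"ty":0.1,"tz":-17.3,"roll":0},{"tx":-0.3,"ty":0.1,"tz":-17.3,"roll":0}]' 8.2 60
python3 -m jog '[{"tx":0,"ty":0,"tz":0,"roll":0},{"tx":0,"ty":0,"tz":0,"roll":0},{"tx":0,"ty":0,"tz":0,"roll":0},{"tx":0,"ty":0,"tz":0,"roll":0},{"tx":0,"ty":0,"tz":0,"roll":0},{"tx":0,"ty":0,"tz":0,"roll":0},{"tx":0,"ty":0,"tz":0,"roll":0},{"tx":0,"ty":0,"tz":1,"roll":0},{"tx":0,"ty":0,"tz":2,"roll":0},{"tx":0,"ty":0,"tz":3,"roll":0}]' 0 60
python3 -c "
from h import *
print(jaw())"
```

```text
time: 18.68
eef_pos: [0.6573, -0.0507, 0.0148]
tcp_rot: [0.417, 1.545, 0.132]
ft_force: [0.7, -0.2, 0.1]
opening: 0.0818
time: 19.52
eef_pos: [0.6576, -0.0507, 0.0464]
tcp_rot: [0.409, 1.544, 0.124]
ft_force: [-0.2, 0.1, -1.9]
opening: 0.0583
(array([ 0.65764841, -0.05071516,  0.04639365]), array([ 0.02662003,  0.00333022, -0.99964008]), np.float64(-0.2850493891442948))
```

```bash
python3 -m jog '[{"tx":0,"ty":0,"tz":4,"roll":0},{"tx":0,"ty":0,"tz":8,"roll":0},{"tx":-1,"ty":1,"tz":12,"roll":0.04},{"tx":-2,"ty":5,"tz":14,"roll":0.1},{"tx":-3.5,"ty":9,"tz":14,"roll":0.16},{"tx":-5,"ty":13,"tz":14,"roll":0.22},{"tx":-6.5,"ty":17,"tz":14,"roll":0.28},{"tx":-8,"ty":21,"tz":14,"roll":0.34},{"tx":-9.2,"ty":25,"tz":14,"roll":0.38},{"tx":-9.2,"ty":27.5,"tz":14,"roll":0.38}]' 0 60
python3 -m jog '[{"tx":0,"ty":0,"tz":0,"roll":0},{"tx":0,"ty":0,"tz":-1,"roll":0},{"tx":0,"ty":0,"tz":-3,"roll":0},{"tx":0,"ty":0,"tz":-5,"roll":0},{"tx":0,"ty":0,"tz":-7,"roll":0},{"tx":0,"ty":0,"tz":-9,"roll":0},{"tx":0,"ty":0,"tz":-10,"roll":0},{"tx":0,"ty":0,"tz":-10.7,"roll":0},{"tx":0,"ty":0,"tz":-11.1,"roll":0},{"tx":0,"ty":0,"tz":-11.1,"roll":0}]' 0 60
python3 -c "
from h import *
print(jaw())"
```

```text
time: 20.35
eef_pos: [0.5634, 0.2265, 0.1878]
tcp_rot: [0.418, 1.544, 0.516]
ft_force: [2.4, 0.9, -1.1]
opening: 0.059
time: 21.18
eef_pos: [0.5636, 0.2261, 0.0766]
tcp_rot: [0.419, 1.544, 0.517]
ft_force: [0.7, 0.0, -0.1]
opening: 0.0587
(array([0.56355583, 0.22607891, 0.07661901]), array([ 0.02331047,  0.01324129, -0.99964058]), np.float64(0.0979317690579975))
```

```bash
python3 -m jog '[{"tx":0,"ty":0,"tz":-0.3,"roll":0},{"tx":0,"ty":0,"tz":-0.5,"roll":0},{"tx":0,"ty":0,"tz":-0.5,"roll":0},{"tx":0,"ty":0,"tz":-0.5,"roll":0},{"tx":0,"ty":0,"tz":-0.5,"roll":0},{"tx":0,"ty":0,"tz":-0.5,"roll":0},{"tx":0,"ty":0,"tz":-0.5,"roll":0},{"tx":0,"ty":0,"tz":-0.5,"roll":0},{"tx":0,"ty":0,"tz":-0.5,"roll":0},{"tx":0,"ty":0,"tz":-0.5,"roll":0}]' 0 60
python3 -m jog '[{"tx":0,"ty":0,"tz":0,"roll":0},{"tx":0,"ty":0,"tz":0,"roll":0},{"tx":0,"ty":0,"tz":0,"roll":0},{"tx":0,"ty":0,"tz":0,"roll":0},{"tx":0,"ty":0,"tz":1,"roll":0},{"tx":0,"ty":0,"tz":3,"roll":0},{"tx":0,"ty":0,"tz":5,"roll":0},{"tx":0,"ty":0,"tz":7,"roll":0},{"tx":0,"ty":0,"tz":8,"roll":0},{"tx":0,"ty":0,"tz":8,"roll":0}]' 7.5 60
python3 -c "
from h import *
print(jaw(),bot.state()['q'])"
```

```text
time: 22.02
eef_pos: [0.5635, 0.2261, 0.0716]
tcp_rot: [0.419, 1.544, 0.517]
ft_force: [-0.8, 0.6, -0.7]
opening: 0.0587
time: 22.85
eef_pos: [0.5649, 0.2265, 0.1544]
tcp_rot: [0.393, 1.54, 0.491]
ft_force: [-0.2, 0.3, -0.7]
opening: 0.0751
(array([0.56491133, 0.22652594, 0.15441583]), array([ 0.02719811,  0.01453828, -0.99952434]), np.float64(0.09789409923736525)) [0.32857677 0.50409249 1.80119561 0.00690819 0.80587686 0.22580643]
```

```bash
python3 -m jog '[{"tx":0.5,"ty":-2,"tz":1,"roll":-0.1},{"tx":1,"ty":-5,"tz":2,"roll":-0.22},{"tx":1.5,"ty":-8,"tz":2,"roll":-0.34},{"tx":2,"ty":-12,"tz":2,"roll":-0.46},{"tx":2.5,"ty":-16,"tz":2,"roll":-0.58},{"tx":3,"ty":-20,"tz":2,"roll":-0.7},{"tx":3.5,"ty":-23,"tz":2,"roll":-0.82},{"tx":4,"ty":-26,"tz":2,"roll":-0.94},{"tx":4.5,"ty":-29,"tz":2,"roll":-1.06},{"tx":5,"ty":-32,"tz":2,"roll":-1.18}]' 6 60
python3 -m jog '[{"tx":0.2,"ty":-2,"tz":0,"roll":-0.1},{"tx":0.2,"ty":-4,"tz":0,"roll":-0.2},{"tx":0.2,"ty":-4.4,"tz":0,"roll":-0.3},{"tx":0.2,"ty":-4.4,"tz":0,"roll":-0.4},{"tx":0.2,"ty":-4.4,"tz":0,"roll":-0.5},{"tx":0.2,"ty":-4.4,"tz":0,"roll":-0.52},{"tx":0.2,"ty":-4.4,"tz":0,"roll":-0.52},{"tx":0.2,"ty":-4.4,"tz":0,"roll":-0.52},{"tx":0.2,"ty":-4.4,"tz":0,"roll":-0.52},{"tx":0.2,"ty":-4.4,"tz":0,"roll":-0.52}]' 6 60
python3 - <<'E'
from h import *
print(jaw())
b=snap('side','side4');W=cloud(b);a=snap('top','top4')
cv2.imwrite('pics/s4.png',np.vstack([cv2.resize(b['frame'][80:300,130:400],(800,652))[:380],cv2.resize(a['frame'][60:260,20:460],(800,364))])[:, :][:744])
I=cv2.imread('pics/s4.png');cv2.imwrite('pics/s4.png',cv2.resize(I,(640,595)))
m=(W[...,0]>.53)&(W[...,0]<.75)&(W[...,1]>-.19)&(W[...,1]<-0.09)&(W[...,2]>.008)&(W[...,2]<.03)
P=W[m];print(len(P),cv2.minAreaRect((P[:,:2]*1000).astype(np.float32)))
m=(W[...,0]>.37)&(W[...,0]<.58)&(W[...,1]>-.19)&(W[...,1]<-0.09)&(W[...,2]>.008)&(W[...,2]<.03)
P=W[m];print(len(P),cv2.minAreaRect((P[:,:2]*1000).astype(np.float32)))
E
```

```text
time: 23.68
eef_pos: [0.6144, -0.095, 0.1735]
tcp_rot: [0.376, 1.541, -0.712]
ft_force: [0.8, 0.1, 0.0]
opening: 0.0598
time: 24.52
eef_pos: [0.6164, -0.1389, 0.1734]
tcp_rot: [0.373, 1.541, -1.233]
ft_force: [-0.1, -0.6, 0.4]
opening: 0.0604
(array([ 0.61642586, -0.13888161,  0.17344981]), array([ 0.00990001, -0.02815977, -0.99955441]), np.float64(-1.6062826759323567))
477 ((622.0948486328125, -142.30430603027344), (36.60498809814453, 183.76136779785156), 89.13996887207031)
418 ((471.59222412109375, -138.43313598632812), (57.840240478515625, 215.1347198486328), 79.82573699951172)
```

View pics/s4.png

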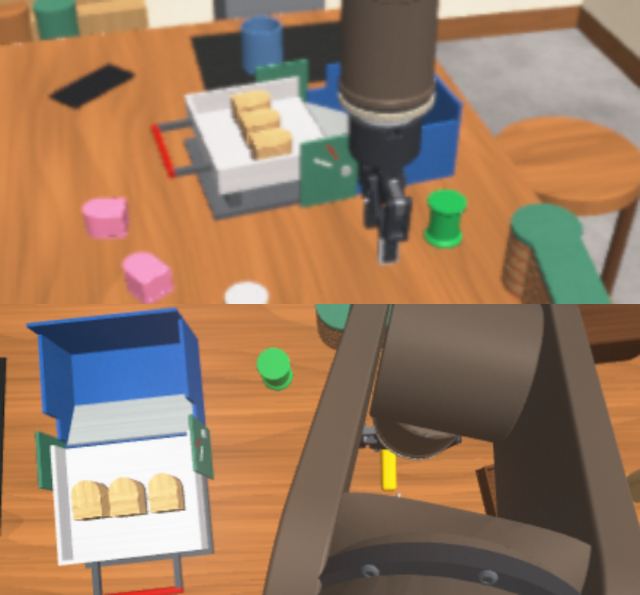

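All three heels lie in the level tray (top view about (88,500), (127,497), (165,492)). Next I'll pick the brush.

```bash
python3 -m jog '[{"tx":0,"ty":0,"tz":-2,"roll":0},{"tx":0,"ty":0,"tz":-5,"roll":0},{"tx":0,"ty":0,"tz":-8,"roll":0},{"tx":0,"ty":0,"tz":-11,"roll":0},{"tx":0,"ty":0,"tz":-13.5,"roll":0},{"tx":0,"ty":0,"tz":-15,"roll":0},{"tx":0,"ty":0,"tz":-16,"roll":0},{"tx":0,"ty":0,"tz":-16.3,"roll":0},{"tx":0,"ty":0,"tz":-16.3,"roll":0},{"tx":0,"ty":0,"tz":-16.3,"roll":0}]' 6 60
python3 -m jog '[{"tx":0,"ty":0,"tz":0,"roll":0},{"tx":0,"ty":0,"tz":0,"roll":0},{"tx":0,"ty":0,"tz":0,"roll":0},{"tx":0,"ty":0,"tz":0,"roll":0},{"tx":0,"ty":0,"tz":0,"roll":0},{"tx":0,"ty":0,"tz":0,"roll":0},{"tx":0,"ty":0,"tz":0,"roll":0},{"tx":0,"ty":0,"tz":1,"roll":0},{"tx":0,"ty":0,"tz":2,"roll":0},{"tx":0,"ty":0,"tz":3,"roll":0}]' 0 60
```

```text
time: 25.45
eef_pos: [0.6171, -0.1391, 0.0114]
tcp_rot: [0.408, 1.54, -1.198]
ft_force: [-0.1, -0.6, 0.5]
opening: 0.0599
time: 26.28
eef_pos: [0.6172, -0.1391, 0.0427]
tcp_rot: [0.416, 1.54, -1.191]
ft_force: [0.4, -0.3, -0.7]
opening: 0.0247
```

```bash
python3 -m jog '[{"tx":0,"ty":0,"tz":3,"roll":0},{"tx":0,"ty":-1,"tz":6,"roll":0.03},{"tx":-1.5,"ty":-4,"tz":9,"roll":0.06},{"tx":-3.5,"ty":-7,"tz":10,"roll":0.1},{"tx":-5.5,"ty":-10,"tz":10,"roll":0.14},{"tx":-7.5,"ty":-13,"tz":10,"roll":0.18},{"tx":-9.5,"ty":-16,"tz":10,"roll":0.236},{"tx":-11.5,"ty":-19.5,"tz":10,"roll":0.236},{"tx":-13,"ty":-22.3,"tz":10,"roll":0.236},{"tx":-13.5,"ty":-23.2,"tz":10,"roll":0.236}]' 0 60
python3 -m jog '[{"tx":0,"ty":0,"tz":0,"roll":0},{"tx":0,"ty":0,"tz":-1,"roll":0},{"tx":0,"ty":0,"tz":-3,"roll":0},{"tx":0,"ty":0,"tz":-5,"roll":0},{"tx":0,"ty":0,"tz":-6.5,"roll":0},{"tx":0,"ty":0,"tz":-7.5,"roll":0},{"tx":0,"ty":0,"tz":-7.5,"roll":0},{"tx":0,"ty":0,"tz":-7.5,"roll":0},{"tx":0,"ty":0,"tz":-7.5,"roll":0},{"tx":0,"ty":0,"tz":-7.5,"roll":0}]' 0 60
python3 -c "
from h import *
print(jaw(),bot.state()['q'])
b=snap('side','side5');cv2.imwrite('pics/s5.png',cv2.resize(b['frame'][150:384,200:400],(600,702))[:590])"
```

```text
time: 27.12
eef_pos: [0.4803, -0.3748, 0.144]
tcp_rot: [0.411, 1.538, -0.962]
ft_force: [-0.1, -0.2, -1.2]
opening: 0.0244
time: 27.95
eef_pos: [0.481, -0.375, 0.07]
tcp_rot: [0.423, 1.537, -0.95]
ft_force: [-0.0, 0.2, -0.2]
opening: 0.0248
(array([ 0.48096746, -0.37497647,  0.069976  ]), array([ 0.01982571, -0.02771038, -0.99941937]), np.float64(-1.3730908999597837)) [-0.70700956  0.62115049  1.8529777  -0.01381876  0.63442962  0.67685838]
```

View pics/s5.png

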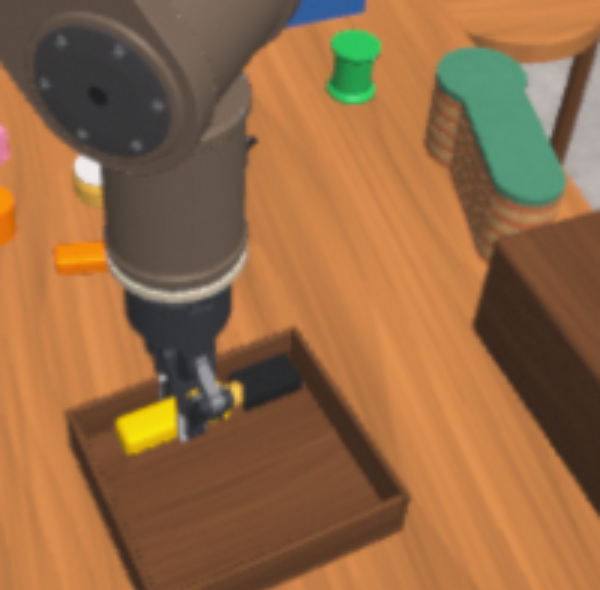

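```bash
python3 -m jog '[{"tx":0,"ty":0,"tz":-1,"roll":0},{"tx":0,"ty":0,"tz":-2,"roll":0},{"tx":0,"ty":0,"tz":-3,"roll":0},{"tx":0,"ty":0,"tz":-4,"roll":0},{"tx":0,"ty":0,"tz":-4.6,"roll":0},{"tx":0,"ty":0,"tz":-4.9,"roll":0},{"tx":0,"ty":0,"tz":-4.9,"roll":0},{"tx":0,"ty":0,"tz":-4.9,"roll":0},{"tx":0,"ty":0,"tz":-4.9,"roll":0},{"tx":0,"ty":0,"tz":-4.9,"roll":0}]' 0 60
python3 -m jog '[{"tx":0,"ty":0,"tz":0,"roll":0},{"tx":0,"ty":0,"tz":0,"roll":0},{"tx":0,"ty":0,"tz":0,"roll":0},{"tx":0,"ty":0,"tz":0,"roll":0},{"tx":0,"ty":0,"tz":1,"roll":0},{"tx":0,"ty":0,"tz":3,"roll":0},{"tx":0,"ty":0,"tz":6,"roll":0},{"tx":0,"ty":0,"tz":9,"roll":0},{"tx":0,"ty":0,"tz":12,"roll":0},{"tx":0,"ty":0,"tz":13,"roll":0}]' 5 60
python3 - <<'E'
from h import *
print(jaw())
for n in('top','side'):
    a=snap(n,n+'6');W=cloud(a);hsv=cv2.cvtColor(a['frame'],cv2.COLOR_BGR2HSV)
    m=(W[...,0]>.36)&(W[...,0]<.58)&(W[...,1]>-.2)&(W[...,1]<-0.10)&(W[...,2]>.005)&(W[...,2]<.035)&(hsv[...,1]>200)&(hsv[...,2]>120)&(hsv[...,0]<20)
    P=W[m]
    if len(P)>10: print(n,len(P),cv2.minAreaRect((P[:,:2]*1000).astype(np.float32)),P.mean(0))
E
```

```text
time: 28.83
eef_pos: [0.4811, -0.3753, 0.0214]
tcp_rot: [0.428, 1.536, -0.945]
ft_force: [0.8, 1.2, -0.6]
opening: 0.0249
time: 29.67
eef_pos: [0.4826, -0.3765, 0.1564]
tcp_rot: [0.46, 1.531, -0.913]
ft_force: [0.9, -0.7, 0.6]
opening: 0.0501
(array([ 0.48255259, -0.37645949,  0.1563838 ]), array([ 0.02450647, -0.03171221, -0.99919656]), np.float64(-1.373328324569183))
top 355 ((454.76171875, -143.7583770751953), (25.311969757080078, 88.40089416503906), 83.4529037475586) [ 0.45475579 -0.14327111  0.02193341]
side 261 ((422.005126953125, -139.59417724609375), (38.02389907836914, 138.17022705078125), 72.01145935058594) [ 0.44622842 -0.15020719  0.01833755]
```

```bash
python3 -m jog '[{"tx":-0.3,"ty":2.5,"tz":0,"roll":-0.03},{"tx":-0.7,"ty":6,"tz":0,"roll":-0.07},{"tx":-1.1,"ty":10,"tz":0,"roll":-0.12},{"tx":-1.5,"ty":14,"tz":0,"roll":-0.18},{"tx":-2,"ty":17.5,"tz":0,"roll":-0.25},{"tx":-2.5,"ty":21,"tz":0,"roll":-0.312},{"tx":-2.6,"ty":23,"tz":0,"roll":-0.312},{"tx":-2.6,"ty":23.3,"tz":0,"roll":-0.312},{"tx":-2.6,"ty":23.3,"tz":0,"roll":-0.312},{"tx":-2.6,"ty":23.3,"tz":0,"roll":-0.312}]' 6 60
python3 -m jog '[{"tx":0,"ty":0,"tz":-2,"roll":0},{"tx":0,"ty":0,"tz":-5,"roll":0},{"tx":0,"ty":0,"tz":-8,"roll":0},{"tx":0,"ty":0,"tz":-10,"roll":0},{"tx":0,"ty":0,"tz":-10,"roll":0},{"tx":0,"ty":0,"tz":-10,"roll":0},{"tx":0,"ty":0,"tz":-10,"roll":0},{"tx":0,"ty":0,"tz":-10,"roll":0},{"tx":0,"ty":0,"tz":-10,"roll":0},{"tx":0,"ty":0,"tz":-10,"roll":0}]' 6 60
python3 -c "
from h import *
print(jaw())"
```

```text
time: 30.6
eef_pos: [0.4563, -0.1434, 0.1541]
tcp_rot: [0.445, 1.532, -1.239]
ft_force: [-0.3, 0.6, 1.3]
opening: 0.0599
time: 31.43
eef_pos: [0.4569, -0.1436, 0.0551]
tcp_rot: [0.482, 1.53, -1.203]
ft_force: [0.4, 0.2, 0.1]
opening: 0.06
(array([ 0.45689401, -0.14362174,  0.05506963]), array([ 0.01452869, -0.03766328, -0.99918486]), np.float64(-1.6844847150860143))
```

```bash
python3 -m jog '[{"tx":0,"ty":0,"tz":-1,"roll":0},{"tx":0,"ty":0,"tz":-2,"roll":0},{"tx":0,"ty":0,"tz":-3,"roll":0},{"tx":0,"ty":0,"tz":-4,"roll":0},{"tx":0,"ty":0,"tz":-4.4,"roll":0},{"tx":0,"ty":0,"tz":-4.4,"roll":0},{"tx":0,"ty":0,"tz":-4.4,"roll":0},{"tx":0,"ty":0,"tz":-4.4,"roll":0},{"tx":0,"ty":0,"tz":-4.4,"roll":0},{"tx":0,"ty":0,"tz":-4.4,"roll":0}]' 6 60
python3 -m jog '[{"tx":0,"ty":0,"tz":0,"roll":0},{"tx":0,"ty":0,"tz":0,"roll":0},{"tx":0,"ty":0,"tz":0,"roll":0},{"tx":0,"ty":0,"tz":0,"roll":0},{"tx":0,"ty":0,"tz":0,"roll":0},{"tx":0,"ty":0,"tz":0,"roll":0},{"tx":0,"ty":0,"tz":0,"roll":0},{"tx":0,"ty":0,"tz":1,"roll":0},{"tx":0,"ty":0,"tz":2,"roll":0},{"tx":0,"ty":0,"tz":3,"roll":0}]' 0 60
```

```text
time: 32.27
eef_pos: [0.4572, -0.1437, 0.0114]
tcp_rot: [0.494, 1.53, -1.19]
ft_force: [0.0, -0.6, -0.1]
opening: 0.0597
time: 33.1
eef_pos: [0.4571, -0.1437, 0.0424]
tcp_rot: [0.493, 1.53, -1.191]
ft_force: [0.6, 0.1, -1.1]
opening: 0.0242
```

```bash
python3 -m jog '[{"tx":0,"ty":0,"tz":3,"roll":0},{"tx":0,"ty":-2,"tz":6,"roll":0.04},{"tx":0.3,"ty":-5,"tz":9,"roll":0.08},{"tx":0.7,"ty":-9,"tz":11,"roll":0.12},{"tx":1.2,"ty":-13,"tz":11,"roll":0.16},{"tx":1.8,"ty":-17,"tz":11,"roll":0.2},{"tx":2.4,"ty":-21,"tz":11,"roll":0.26},{"tx":3,"ty":-25,"tz":11,"roll":0.31},{"tx":3.5,"ty":-28.5,"tz":11,"roll":0.312},{"tx":3.5,"ty":-30,"tz":11,"roll":0.312}]' 0 60
python3 -m jog '[{"tx":0,"ty":0,"tz":0,"roll":0},{"tx":0,"ty":0,"tz":-1,"roll":0},{"tx":0,"ty":0,"tz":-3,"roll":0},{"tx":0,"ty":0,"tz":-5,"roll":0},{"tx":0,"ty":0,"tz":-6.5,"roll":0},{"tx":0,"ty":0,"tz":-7.5,"roll":0},{"tx":0,"ty":0,"tz":-7.5,"roll":0},{"tx":0,"ty":0,"tz":-7.5,"roll":0},{"tx":0,"ty":0,"tz":-7.5,"roll":0},{"tx":0,"ty":0,"tz":-7.5,"roll":0}]' 0 60
python3 -c "
from h import *
print(jaw(),bot.state()['q'])
b=snap('side','side7');cv2.imwrite('pics/s7.png',cv2.resize(b['frame'][150:384,200:400],(600,702))[:590])"
```

```text
time: 33.93
eef_pos: [0.4927, -0.4483, 0.1539]
tcp_rot: [0.496, 1.527, -0.878]
ft_force: [-0.5, -0.3, 0.2]
opening: 0.0244
time: 34.77
eef_pos: [0.4932, -0.4485, 0.0801]
tcp_rot: [0.5, 1.525, -0.873]
ft_force: [0.1, 0.2, -0.7]
opening: 0.0247
(array([ 0.49324065, -0.44848529,  0.08006179]), array([ 0.02930632, -0.03496416, -0.99895878]), np.float64(-1.373610717855397)) [-0.78108389  0.66176628  1.72058416 -0.00641004  0.71380793  0.59683825]
```

View pics/s7.png

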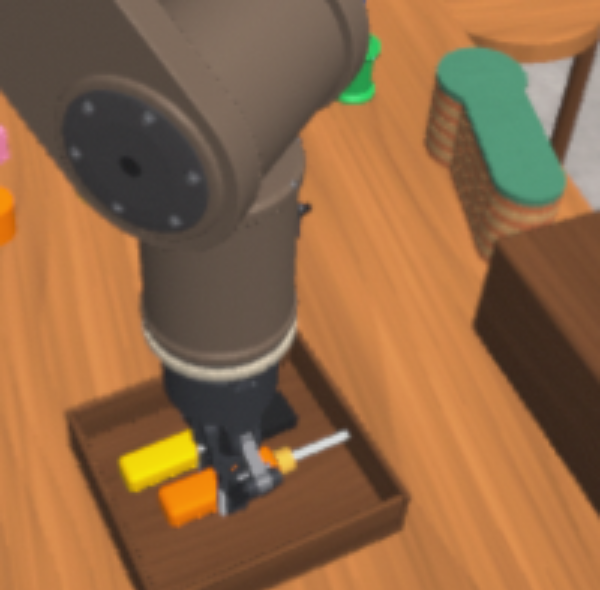

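```bash
python3 -m jog '[{"tx":0,"ty":0,"tz":-1,"roll":0},{"tx":0,"ty":0,"tz":-2,"roll":0},{"tx":0,"ty":0,"tz":-3,"roll":0},{"tx":0,"ty":0,"tz":-4,"roll":0},{"tx":0,"ty":0,"tz":-5,"roll":0},{"tx":0,"ty":0,"tz":-5.6,"roll":0},{"tx":0,"ty":0,"tz":-5.8,"roll":0},{"tx":0,"ty":0,"tz":-5.8,"roll":0},{"tx":0,"ty":0,"tz":-5.8,"roll":0},{"tx":0,"ty":0,"tz":-5.8,"roll":0}]' 0 60
python3 -m jog '[{"tx":0,"ty":0,"tz":0,"roll":0},{"tx":0,"ty":0,"tz":0,"roll":0},{"tx":0,"ty":0,"tz":0,"roll":0},{"tx":0,"ty":0,"tz":0,"roll":0},{"tx":0,"ty":0,"tz":1,"roll":0},{"tx":0,"ty":0,"tz":3,"roll":0},{"tx":0,"ty":0,"tz":6,"roll":0},{"tx":0,"ty":0,"tz":9,"roll":0},{"tx":0,"ty":0,"tz":12,"roll":0},{"tx":0,"ty":0,"tz":15,"roll":0}]' 4.5 60
python3 -m jog '[{"tx":0,"ty":3,"tz":1,"roll":0.1},{"tx":0.5,"ty":6,"tz":2,"roll":0.22},{"tx":1,"ty":10,"tz":3,"roll":0.34},{"tx":1.5,"ty":14,"tz":3,"roll":0.46},{"tx":1.5,"ty":18,"tz":3,"roll":0.58},{"tx":1.5,"ty":22,"tz":3,"roll":0.7},{"tx":1.5,"ty":26,"tz":3,"roll":0.82},{"tx":1.5,"ty":30,"tz":3,"roll":0.94},{"tx":1,"ty":34,"tz":3,"roll":1.06},{"tx":0.5,"ty":38,"tz":3,"roll":1.18}]' 5 60
python3 -c "
from h import *
print(jaw(),bot.state()['q'])"
```

```text
time: 35.65
eef_pos: [0.4934, -0.4489, 0.0225]
tcp_rot: [0.501, 1.524, -0.872]
ft_force: [-0.2, 0.0, -0.6]
opening: 0.0248
time: 36.48
eef_pos: [0.4933, -0.4486, 0.1748]
tcp_rot: [0.502, 1.524, -0.872]
ft_force: [0.3, -0.7, 0.5]
opening: 0.0451
time: 37.32
eef_pos: [0.4979, -0.0669, 0.2056]
tcp_rot: [0.493, 1.523, 0.305]
ft_force: [1.0, 0.2, 0.6]
opening: 0.0499
(array([ 0.4978746 , -0.06689522,  0.20557463]), array([ 0.04535368,  0.01429906, -0.99886865]), np.float64(-0.18796881541240323)) [-0.21095425  0.29687712  1.99951977  0.0326064   0.80408408 -0.04559713]
```

```bash
python3 -m jog '[{"tx":-0.5,"ty":3,"tz":0,"roll":0.05},{"tx":-1.5,"ty":7,"tz":0,"roll":0.1},{"tx":-2.5,"ty":11,"tz":0,"roll":0.15},{"tx":-3.5,"ty":15,"tz":0,"roll":0.2},{"tx":-4.5,"ty":19,"tz":0,"roll":0.25},{"tx":-6,"ty":23,"tz":0,"roll":0.279},{"tx":-7.5,"ty":27,"tz":0,"roll":0.279},{"tx":-8.5,"ty":30.5,"tz":0,"roll":0.279},{"tx":-9.5,"ty":33.5,"tz":0,"roll":0.279},{"tx":-9.5,"ty":34,"tz":0,"roll":0.279}]' 5 60
python3 - <<'E'
from h import *
print(jaw())
a=snap('top','top8');b=snap('side','side8');W=cloud(a)
cv2.imwrite('pics/s8.png',np.vstack([cv2.resize(a['frame'][60:260,20:460],(660,300)),cv2.resize(b['frame'][80:384,130:430],(660,669))[:300]]))
# box and tray floor check
F=W[150:215,60:140].reshape(-1,3);F=F[np.isfinite(F[:,0])]
h=np.array([.9958,.0913]);y=np.array([-.0913,.9958]);q=(F[:,:2]-[.6515,.2955])
sx=q@h;sy=q@y
m=(abs(sy)<95)&(sx>-.055)&(sx<-.01)&(abs(F[:,2]-.055)<.03)
m=(abs(sy)<.095)&(sx>-.055)&(sx<-.005)&(F[:,2]<.085)
print(m.sum(),np.polyfit(sx[m],F[m,2],1))
E
```

```text
time: 38.15
eef_pos: [0.4013, 0.277, 0.2065]
tcp_rot: [0.507, 1.522, 0.601]
ft_force: [0.3, -0.8, -0.9]
opening: 0.0502
(array([0.40134585, 0.27701826, 0.20646456]), array([ 0.04050239,  0.02778315, -0.9987931 ]), np.float64(0.093914600859669))
1414 [0.00303853 0.05538242]
```

View pics/s8.png

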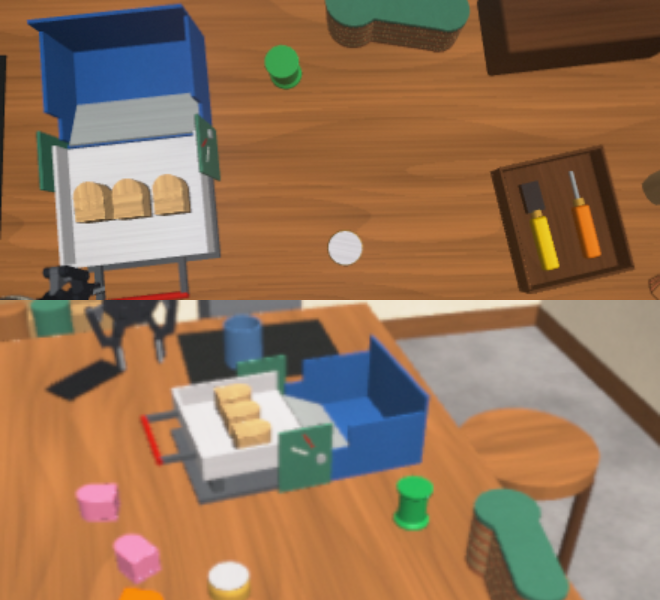

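Tray slope is 0.003 (level), with the heels in it and both tools in the box. I'll grip the bar and compute the arc.

```bash
python3 -m jog '[{"tx":0.1,"ty":-0.4,"tz":-2,"roll":0},{"tx":0.1,"ty":-0.4,"tz":-5,"roll":0},{"tx":0.1,"ty":-0.4,"tz":-8,"roll":0},{"tx":0.1,"ty":-0.4,"tz":-10,"roll":0},{"tx":0.1,"ty":-0.4,"tz":-12,"roll":0},{"tx":0.1,"ty":-0.4,"tz":-13.5,"roll":0},{"tx":0.1,"ty":-0.4,"tz":-14.5,"roll":0},{"tx":0.1,"ty":-0.4,"tz":-15,"roll":0},{"tx":0.1,"ty":-0.4,"tz":-15,"roll":0},{"tx":0.1,"ty":-0.4,"tz":-15,"roll":0}]' 5 60
python3 -m jog '[{"tx":0,"ty":0,"tz":0,"roll":0},{"tx":0,"ty":0,"tz":0,"roll":0},{"tx":0,"ty":0,"tz":0,"roll":0},{"tx":0,"ty":0,"tz":0,"roll":0},{"tx":0,"ty":0,"tz":0,"roll":0},{"tx":0,"ty":0,"tz":0,"roll":0},{"tx":0,"ty":0,"tz":0,"roll":0},{"tx":0,"ty":0,"tz":0,"roll":0},{"tx":0,"ty":0,"tz":0,"roll":0},{"tx":0,"ty":0,"tz":0,"roll":0}]' 0 60
python3 - <<'E'
import numpy as np
for s,e in[(0,20),(20,40),(40,60),(60,40),(40,20),(20,0)]:
    f=lambda t:np.array([-.25*np.cos(t)+.012*np.sin(t),.25*np.sin(t)+.012*np.cos(t)])*100
    for k in (2,4,6,8,10):
        t=s+(e-s)*k/10;d=f(np.radians(t))-f(np.radians(s));print(s,t,(d[0]*.996).round(2),(d[0]*.091).round(2),d[1].round(2))
E
```

```text
time: 39.08
eef_pos: [0.4039, 0.2701, 0.0567]
tcp_rot: [0.49, 1.522, 0.584]
ft_force: [0.0, -0.2, 0.7]
opening: 0.0502
time: 39.92
eef_pos: [0.4029, 0.2701, 0.0573]
tcp_rot: [0.498, 1.523, 0.592]
ft_force: [-9.5, 2.2, 15.3]
opening: 0.0099
0 4.0 0.14 0.01 1.74
0 8.0 0.41 0.04 3.47
0 12.0 0.79 0.07 5.17
0 16.0 1.29 0.12 6.84
0 20.0 1.91 0.17 8.48
20 24.0 0.73 0.07 1.59
20 28.0 1.57 0.14 3.12
20 32.0 2.51 0.23 4.59
20 36.0 3.55 0.32 5.99
20 40.0 4.68 0.43 7.31
40 44.0 1.22 0.11 1.24
40 48.0 2.53 0.23 2.39
40 52.0 3.92 0.36 3.45
40 56.0 5.37 0.49 4.41
40 60.0 6.89 0.63 5.26
60 56.0 -1.52 -0.14 -0.85
60 52.0 -2.97 -0.27 -1.81
60 48.0 -4.36 -0.4 -2.87
60 44.0 -5.67 -0.52 -4.02
60 40.0 -6.89 -0.63 -5.26
40 36.0 -1.14 -0.1 -1.32
40 32.0 -2.18 -0.2 -2.72
40 28.0 -3.12 -0.28 -4.19
40 24.0 -3.95 -0.36 -5.72
40 20.0 -4.68 -0.43 -7.31
20 16.0 -0.62 -0.06 -1.63
20 12.0 -1.12 -0.1 -3.31
20 8.0 -1.5 -0.14 -5.01
20 4.0 -1.77 -0.16 -6.74
20 0.0 -1.91 -0.17 -8.48
```

```bash
python3 -m jog '[{"tx":0.05,"ty":0,"tz":0.8,"roll":0},{"tx":0.14,"ty":0.01,"tz":1.74,"roll":0},{"tx":0.27,"ty":0.02,"tz":2.6,"roll":0},{"tx":0.41,"ty":0.04,"tz":3.47,"roll":0},{"tx":0.6,"ty":0.05,"tz":4.3,"roll":0},{"tx":0.79,"ty":0.07,"tz":5.17,"roll":0},{"tx":1.04,"ty":0.1,"tz":6,"roll":0},{"tx":1.29,"ty":0.12,"tz":6.84,"roll":0},{"tx":1.6,"ty":0.14,"tz":7.66,"roll":0},{"tx":1.91,"ty":0.17,"tz":8.48,"roll":0}]' 0 60
python3 -m jog '[{"tx":0.36,"ty":0.03,"tz":0.8,"roll":0},{"tx":0.73,"ty":0.07,"tz":1.59,"roll":0},{"tx":1.15,"ty":0.1,"tz":2.36,"roll":0},{"tx":1.57,"ty":0.14,"tz":3.12,"roll":0},{"tx":2.04,"ty":0.18,"tz":3.86,"roll":0},{"tx":2.51,"ty":0.23,"tz":4.59,"roll":0},{"tx":3.03,"ty":0.27,"tz":5.3,"roll":0},{"tx":3.55,"ty":0.32,"tz":5.99,"roll":0},{"tx":4.1,"ty":0.37,"tz":6.65,"roll":0},{"tx":4.68,"ty":0.43,"tz":7.31,"roll":0}]' 0 60
python3 -c "
from h import *
print(jaw())"
```

```text
time: 40.75
eef_pos: [0.4212, 0.2717, 0.1428]
tcp_rot: [0.513, 1.524, 0.606]
ft_force: [-3.6, 6.6, -9.6]
opening: 0.0098
time: 41.58
eef_pos: [0.4662, 0.2758, 0.2164]
tcp_rot: [0.551, 1.528, 0.644]
ft_force: [-10.1, 5.4, -3.1]
opening: 0.0099
(array([0.46616787, 0.27576018, 0.21639804]), array([ 0.03451313,  0.0259314 , -0.99906777]), np.float64(0.09315054984332645))
```

```bash
python3 -m jog '[{"tx":0.7,"ty":0.06,"tz":0.62,"roll":0},{"tx":1.42,"ty":0.13,"tz":1.23,"roll":0},{"tx":2.1,"ty":0.18,"tz":1.8,"roll":0},{"tx":2.75,"ty":0.24,"tz":2.35,"roll":0},{"tx":3.45,"ty":0.3,"tz":2.88,"roll":0},{"tx":4.15,"ty":0.37,"tz":3.4,"roll":0},{"tx":4.9,"ty":0.44,"tz":3.87,"roll":0},{"tx":5.6,"ty":0.51,"tz":4.33,"roll":0},{"tx":6.4,"ty":0.58,"tz":4.75,"roll":0},{"tx":7.15,"ty":0.65,"tz":5.14,"roll":0}]' 0 60
python3 -m jog '[{"tx":0,"ty":0,"tz":0,"roll":0},{"tx":0,"ty":0,"tz":0,"roll":0},{"tx":0,"ty":0,"tz":0,"roll":0},{"tx":0,"ty":0,"tz":0,"roll":0},{"tx":0,"ty":0,"tz":0,"roll":0},{"tx":0,"ty":0,"tz":0,"roll":0},{"tx":0,"ty":0,"tz":0,"roll":0},{"tx":0,"ty":0,"tz":0,"roll":0},{"tx":0,"ty":0,"tz":0,"roll":0},{"tx":0,"ty":0,"tz":0,"roll":0}]' 0 60
python3 - <<'E'
from h import *
print(jaw())
b=snap('side','side9');a=snap('top','top9')
cv2.imwrite('pics/s9.png',np.hstack([cv2.resize(b['frame'][80:260,220:400],(500,500)),cv2.resize(a['frame'][60:260,20:140],(300,500))]))
E
```

```text
time: 42.42
eef_pos: [0.535, 0.282, 0.2704]
tcp_rot: [0.609, 1.531, 0.703]
ft_force: [-29.2, -2.4, 35.1]
opening: 0.0093
time: 43.25
eef_pos: [0.5361, 0.282, 0.2718]
tcp_rot: [0.578, 1.528, 0.672]
ft_force: [5.7, 1.2, -2.3]
opening: 0.0095
(array([0.53608424, 0.28198359, 0.27175716]), array([ 0.03320358,  0.026405  , -0.99909974]), np.float64(0.09329297936267805))
```

View pics/s9.png

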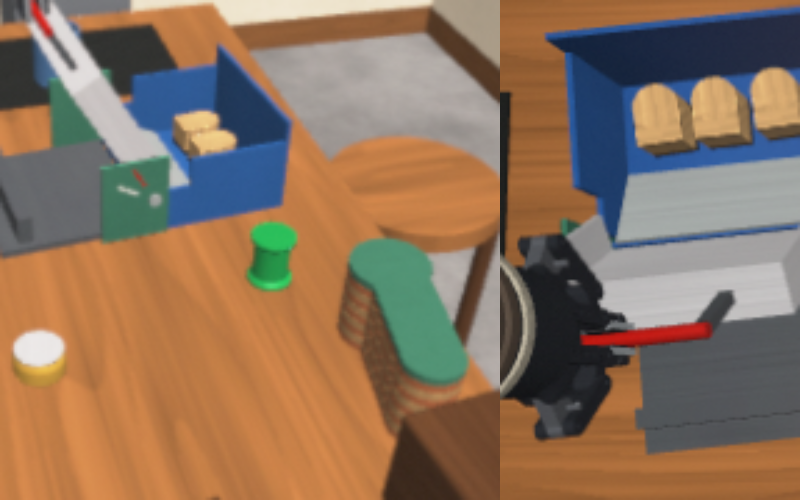

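```bash
python3 - <<'E'
from h import *
h=np.array([.9958,.0913]);y=np.array([-.0913,.9958])
for n in('top','side'):
    a=load(n);W=cloud(a);hsv=cv2.cvtColor(a['frame'],cv2.COLOR_BGR2HSV)
    red=((hsv[...,0]<6)|(hsv[...,0]>174))&(hsv[...,1]>170)
    q=W[...,:2]-[.6515,.2955];sx=q@h;sy=q@y;z=W[...,2]
    m=red&(z>.2)&(sx<-.05);print(n,'bar',m.sum(),np.median(sx[m]),np.median(z[m]),sy[m].min() if m.any() else 0)
    m=(abs(sy)<.09)&(sx<-.02)&(sx>-.088)&(z>.09)&(z<.24)&(hsv[...,1]<40)
    if m.sum()>30:
        X=np.c_[sx[m],z[m]];d=abs(X[:,1]-.055+np.tan(np.radians(60))*X[:,0])<.02
        X=X[d];c=X.mean(0);v=np.linalg.svd(X-c)[2][0];print('floor',len(X),c,np.degrees(np.arctan(-v[1]/v[0])),np.degrees(np.arctan2(c[1]-.055,-c[0])))
E
```

```text
top bar 287 -0.11656562066173742 0.28225902431578176 -0.07093564287946809
floor 491 [-0.03740844  0.12108095] 63.89041852130035 60.48579366628175
side bar 23 -0.11807913902227159 0.28184910527125273 -0.07247949730858849
floor 3 [-0.0875747   0.22457754] -86.25490297177494 62.68687297274573
```

Tray is at about 60° and all three heels are in the bin. I'll hold one more second, then lower.

```bash
python3 -m jog '[{"tx":0,"ty":0,"tz":0,"roll":0},{"tx":0,"ty":0,"tz":0,"roll":0},{"tx":0,"ty":0,"tz":0,"roll":0},{"tx":0,"ty":0,"tz":0,"roll":0},{"tx":0,"ty":0,"tz":0,"roll":0},{"tx":0,"ty":0,"tz":0,"roll":0},{"tx":0,"ty":0,"tz":0,"roll":0},{"tx":0,"ty":0,"tz":0,"roll":0},{"tx":0,"ty":0,"tz":0,"roll":0},{"tx":0,"ty":0,"tz":0,"roll":0}]' 0 60
python3 -m jog '[{"tx":0,"ty":0,"tz":0,"roll":0},{"tx":0,"ty":0,"tz":0,"roll":0},{"tx":-0.4,"ty":-0.03,"tz":-0.2,"roll":0},{"tx":-0.76,"ty":-0.07,"tz":-0.42,"roll":0},{"tx":-1.52,"ty":-0.14,"tz":-0.85,"roll":0},{"tx":-2.25,"ty":-0.2,"tz":-1.33,"roll":0},{"tx":-2.97,"ty":-0.27,"tz":-1.81,"roll":0},{"tx":-3.66,"ty":-0.33,"tz":-2.34,"roll":0},{"tx":-4.36,"ty":-0.4,"tz":-2.87,"roll":0},{"tx":-5.0,"ty":-0.46,"tz":-3.45,"roll":0}]' 0 60
python3 -c "
from h import *
print(jaw())"
```

```text
time: 44.18
eef_pos: [0.5362, 0.282, 0.2719]
tcp_rot: [0.578, 1.528, 0.671]
ft_force: [4.3, 5.7, -13.2]
opening: 0.0093
time: 45.02
eef_pos: [0.4872, 0.2776, 0.2388]
tcp_rot: [0.554, 1.525, 0.647]
ft_force: [2.6, 0.6, 5.6]
opening: 0.0097
(array([0.4871587 , 0.27757285, 0.2388336 ]), array([ 0.0368624 ,  0.02787112, -0.99893161]), np.float64(0.09301572668817695))
```

```bash
python3 -m jog '[{"tx":-0.77,"ty":-0.07,"tz":-0.7,"roll":0},{"tx":-1.4,"ty":-0.13,"tz":-1.33,"roll":0},{"tx":-2.0,"ty":-0.18,"tz":-1.95,"roll":0},{"tx":-2.57,"ty":-0.23,"tz":-2.6,"roll":0},{"tx":-3.13,"ty":-0.29,"tz":-3.28,"roll":0},{"tx":-3.66,"ty":-0.33,"tz":-3.97,"roll":0},{"tx":-4.17,"ty":-0.38,"tz":-4.68,"roll":0},{"tx":-4.65,"ty":-0.42,"tz":-5.4,"roll":0},{"tx":-5.11,"ty":-0.47,"tz":-6.15,"roll":0},{"tx":-5.53,"ty":-0.5,"tz":-6.9,"roll":0}]' 0 60
python3 -c "
from h import *
print(jaw())"
```

```text
time: 45.85
eef_pos: [0.4314, 0.2726, 0.1693]
tcp_rot: [0.555, 1.524, 0.649]
ft_force: [-5.9, 0.9, 7.9]
opening: 0.0097
(array([0.43142347, 0.27257169, 0.16928095]), array([ 0.0369398 ,  0.02799478, -0.99892529]), np.float64(0.09300459400129402))
```

```bash
python3 -m jog '[{"tx":-0.36,"ty":-0.03,"tz":-0.73,"roll":0},{"tx":-0.73,"ty":-0.07,"tz":-1.5,"roll":0},{"tx":-1.09,"ty":-0.1,"tz":-2.3,"roll":0},{"tx":-1.4,"ty":-0.13,"tz":-3.1,"roll":0},{"tx":-1.71,"ty":-0.16,"tz":-3.95,"roll":0},{"tx":-1.96,"ty":-0.18,"tz":-4.8,"roll":0},{"tx":-2.21,"ty":-0.2,"tz":-5.6,"roll":0},{"tx":-2.4,"ty":-0.22,"tz":-6.5,"roll":0},{"tx":-2.59,"ty":-0.24,"tz":-7.2,"roll":0},{"tx":-2.68,"ty":-0.25,"tz":-7.75,"roll":0}]' 0 60
python3 -m jog '[{"tx":-0.1,"ty":0,"tz":-0.4,"roll":0},{"tx":-0.15,"ty":0,"tz":-0.8,"roll":0},{"tx":-0.2,"ty":-0.02,"tz":-1.2,"roll":0},{"tx":-0.25,"ty":-0.02,"tz":-1.6,"roll":0},{"tx":-0.28,"ty":-0.03,"tz":-1.9,"roll":0},{"tx":-0.3,"ty":-0.03,"tz":-2.2,"roll":0},{"tx":-0.31,"ty":-0.03,"tz":-2.4,"roll":0},{"tx":-0.32,"ty":-0.03,"tz":-2.6,"roll":0},{"tx":-0.32,"ty":-0.03,"tz":-2.7,"roll":0},{"tx":-0.32,"ty":-0.03,"tz":-2.8,"roll":0}]' 0 60
```

```text
time: 46.68
eef_pos: [0.405, 0.2702, 0.0909]
tcp_rot: [0.548, 1.523, 0.641]
ft_force: [8.4, -1.4, 2.1]
opening: 0.0096
time: 47.52
eef_pos: [0.4025, 0.2704, 0.0636]
tcp_rot: [0.547, 1.521, 0.64]
ft_force: [-4.3, 16.8, 25.2]
opening: 0.0094
```

```bash
python3 -m jog '[{"tx":0,"ty":0,"tz":-0.1,"roll":0},{"tx":0,"ty":0,"tz":-0.2,"roll":0},{"tx":0,"ty":0,"tz":-0.3,"roll":0},{"tx":0,"ty":0,"tz":-0.4,"roll":0},{"tx":0,"ty":0,"tz":-0.5,"roll":0},{"tx":0,"ty":0,"tz":-0.6,"roll":0},{"tx":0,"ty":0,"tz":-0.6,"roll":0},{"tx":0,"ty":0,"tz":-0.6,"roll":0},{"tx":0,"ty":0,"tz":-0.6,"roll":0},{"tx":0,"ty":0,"tz":-0.6,"roll":0}]' 0 60
```

```text
time: 48.35
eef_pos: [0.4026, 0.2718, 0.0587]
tcp_rot: [0.558, 1.519, 0.651]
ft_force: [-12.4, 13.4, 44.1]
opening: 0.0096
```

```bash
python3 -m jog '[{"tx":0,"ty":0,"tz":0,"roll":0},{"tx":0,"ty":0,"tz":0,"roll":0},{"tx":0,"ty":0,"tz":0,"roll":0},{"tx":0,"ty":0,"tz":0,"roll":0},{"tx":0,"ty":0,"tz":0,"roll":0},{"tx":0,"ty":0,"tz":1,"roll":0},{"tx":0,"ty":0,"tz":3,"roll":0},{"tx":0,"ty":0,"tz":6,"roll":0},{"tx":0,"ty":0,"tz":9,"roll":0},{"tx":0,"ty":0,"tz":12,"roll":0}]' 5 60
python3 -m jog '[{"tx":0,"ty":1,"tz":2,"roll":0},{"tx":0,"ty":4,"tz":4,"roll":0},{"tx":0,"ty":7,"tz":5,"roll":0},{"tx":0,"ty":10,"tz":5,"roll":0},{"tx":0,"ty":13,"tz":5,"roll":0},{"tx":0,"ty":16,"tz":5,"roll":0},{"tx":0,"ty":18,"tz":5,"roll":0},{"tx":0,"ty":19,"tz":5,"roll":0},{"tx":0,"ty":20,"tz":5,"roll":0},{"tx":0,"ty":20,"tz":5,"roll":0}]' 5 60
python3 - <<'E'
from h import *
a=snap('top','top10');b=snap('side','side10');W=cloud(a)
cv2.imwrite('pics/s10.png',np.vstack([cv2.resize(a['frame'][60:260,20:460],(660,300)),cv2.resize(b['frame'][80:384,130:430],(660,669))[:300]]))
h=np.array([.9958,.0913]);y=np.array([-.0913,.9958])
q=W[...,:2]-[.6515,.2955];sx=q@h;sy=q@y;z=W[...,2]
m=(abs(sy)<.09)&(sx>-.165)&(sx<-.01)&(z<.12)
p=np.polyfit(sx[m],z[m],1);r=z[m]-np.polyval(p,sx[m]);print(m.sum(),p,r.std(),'tilt deg',np.degrees(np.arctan(p[0])))
P=bar(a,W);print(np.nanmedian(P,0))
E
```

```text
time: 49.18
eef_pos: [0.4022, 0.2714, 0.1805]
tcp_rot: [0.559, 1.519, 0.652]
ft_force: [-0.6, -0.3, -0.8]
opening: 0.0498
time: 50.02
eef_pos: [0.4021, 0.4722, 0.2306]
tcp_rot: [0.561, 1.519, 0.654]
ft_force: [-1.0, -1.0, -0.3]
opening: 0.0499
4815 [-0.00025431  0.05528372] 0.0014535809162176546 tilt deg -0.014571027873109097
[0.40250855 0.27148474 0.07237457]
```

View pics/s10.png

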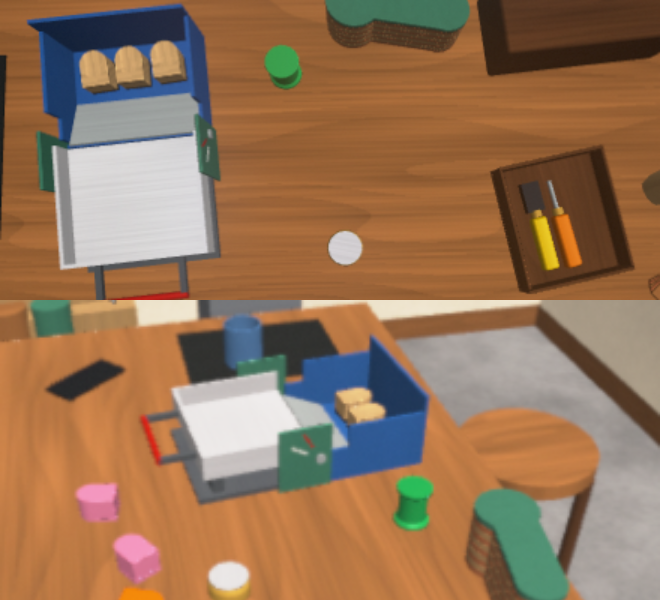

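The tray is level and empty. The heels are in the bin at (98,70), (132,67) and (168,62), and both tools are in the box; the awl was nudged but is still inside. I'm handing in.

```bash
python3 -c "
from rig import bot
print(bot.close_job())"
```

```text
the job is handed in; nothing more can be done
None
```

The job is done and handed in after about 50 s of robot time. There were three heels, the brush and the awl; no knife was on the bench.

- **Tray and sorting:** I lowered the tray from 22.9° to level, set all three heels in it, and put the brush and awl in the tool box.
- **Tipping:** I lifted the tray by its bar to about 60°, held it there for about 2 s, and all the heels slid into the bin. I then lowered it slowly onto its stop.

**Last checks:**
- **Result:** The tray floor measures −0.01° and is empty, three heels are in the bin and both tools are in the box. The gripper is clear of everything.
- **Bystanders:** The tin, spool and look-alikes are where they were.

**Disagreements and oddities:**
- **Tilt reading:** At the top of the lift, the bar position and the floor's mean point gave 60–60.5°, while a short line fit on the floor gave 63.9°. Both are below 70°.
- **Awl:** It moved a few centimetres inside the box at some point, but stayed in it.
- **Forces:** The wrist force peaked at about 47 N, when I seated the tray on its stop, against the 120 N limit.
- **Gripper lean:** The tool drifted up to about 3° off vertical over the run, with no visible effect.

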